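# Load the ware carrier and latch its gate

## Task

Get the ware carrier ready to go to the kiln room: set all the terracotta jar lids flat, knob up, on the floor of the plywood tray, then slide the loaded tray fully home into the steel carrier, shut the gate with its latch bar lifted over the keeper, and let the bar drop into the notch. Leave the other things on the table where they are.

Things in the scene. Friction and masses are not known exactly. Their poses are not given: they have to be found in the camera images.
- lid1: terracotta jar lid, dry, unglazed, 50 g: a round disc 50 mm across, 8 mm thick at the edge, sloping up gently to the foot of an upright round knob 18 mm across that stands from 16 mm up to the top at 39 mm. Origin: centre of the flat underside, z up through the knob. Lies flat on the table, knob up, at the start; may be absent (None)
- lid2: terracotta jar lid, dry, unglazed, 50 g: a round disc 50 mm across, 8 mm thick at the edge, sloping up gently to the foot of an upright round knob 18 mm across that stands from 16 mm up to the top at 39 mm. Origin: centre of the flat underside, z up through the knob. Lies flat on the table, knob up, at the start; may be absent (None)
- lid3: terracotta jar lid, dry, unglazed, 50 g: a round disc 50 mm across, 8 mm thick at the edge, sloping up gently to the foot of an upright round knob 18 mm across that stands from 16 mm up to the top at 39 mm. Origin: centre of the flat underside, z up through the knob. Lies flat on the table, knob up, at the start; may be absent (None)
- lid4: terracotta jar lid, dry, unglazed, 50 g: a round disc 50 mm across, 8 mm thick at the edge, sloping up gently to the foot of an upright round knob 18 mm across that stands from 16 mm up to the top at 39 mm. Origin: centre of the flat underside, z up through the knob. Lies flat on the table, knob up, at the start; may be absent (None)
- lid5: terracotta jar lid, dry, unglazed, 50 g: a round disc 50 mm across, 8 mm thick at the edge, sloping up gently to the foot of an upright round knob 18 mm across that stands from 16 mm up to the top at 39 mm. Origin: centre of the flat underside, z up through the knob. Lies flat on the table, knob up, at the start; may be absent (None)
- lid6: terracotta jar lid, dry, unglazed, 50 g: a round disc 50 mm across, 8 mm thick at the edge, sloping up gently to the foot of an upright round knob 18 mm across that stands from 16 mm up to the top at 39 mm. Origin: centre of the flat underside, z up through the knob. Lies flat on the table, knob up, at the start; may be absent (None)
- tray: plywood tray, 170 mm (its x) by 190 mm (its y), 0.32 kg: 8 mm floor, rim 6 mm wide all round, its top 20 mm above the table; inside 158 x 178 mm. Room for six lids flat side by side, in two rows of three along its y. Origin: centre of the underside, x points away from the grip bar, i.e. the way it goes into the carrier. It slides freely on the table
- tray_grip (a point): middle of the tray's steel grip bar: 10 mm square bar, 92 mm long along the tray's y, its centre 50 mm above the underside and 118 mm from the tray's centre on its -x side (28 mm clear of the rim)
- carrier: open-topped welded steel carrier fixed to the table, 236 mm wide, 225 mm deep, 200 mm tall, a carrying bar across its rear half at 245 mm. No floor: the tray slides on the table inside it. Origin: on the table under its middle; x points inward from the open front (front posts' face at x = -108 mm), y to the left as one looks in. Gate hinge at x = -122, y = -120 mm
- bay_mouth (a point): middle of the open front, on the table, between the front posts. From here two guide rails 30 mm high and 200 mm apart, flared over the first 30 mm, lead the tray straight in until it meets the back rail
- bay_home (a point): where the tray's origin lies when the tray is fully home against the back rail (on the table; the tray's x then points along the carrier's x)
- keeper_notch (a point): bottom of the notch of the keeper, on the carrier's front left post, 145 mm above the table: a steel J of 32 mm along the carrier's y; its upright nose is 20 mm higher than the notch, 6 mm thick, and keeps the bar from swinging out. The nose is square-faced: a bar that is not lifted is stopped by it, and will not ride over
- gate (a joint): angle of the gate about its upright hinge: 0 shut, when it runs from the hinge along the carrier's +y; grows to 1.9 as it swings out (counter-clockwise from above). The gate is an open steel frame, 226 mm wide, from 34 to 177 mm above the table; it stays where it is left
- gate_hinge (a point): point on the gate's upright hinge axis, 155 mm above the table
- latch (a joint): angle of the latch bar about its pivot on the gate: 0 is level (its rest, with the gate open, and in the notch), grows to 0.6 as the free end is lifted; it falls back by its own weight (0.18 kg). Flat steel bar, 8 mm thick, 20 mm high, 267 mm long, outside the gate. Above 0.12 it clears the keeper's nose
- latch_pivot (a point): the latch bar's pivot pin on the gate's outer side, 30 mm from the hinge axis along the gate, 12 mm outside the gate's middle plane (which holds the hinge axis), 155 mm above the table; the pin points straight out of the gate
- latch_knob (a point): centre of the black ball knob, 24 mm across, on an upright stem cranked out from the bar: with the bar level it is 120 mm from the pivot along the bar (away from the hinge), 35 mm above it (190 mm above the table) and 40 mm outside it. It moves with bar and gate; free all round; the crank's top lies 31 mm below its centre. A light grip (30 N) holds it best
- bowl: bystander: white bowl 100 mm across, 45 mm tall; origin under its centre
- mug: bystander: blue mug 76 mm across, 85 mm tall; origin under its centre
- slip_bottle: bystander: white plastic bottle 64 mm across, 170 mm tall; origin under its centre
- pinch_pot: bystander: small white bowl 60 mm across, 30 mm tall; origin under its centre
- brush: bystander: brush lying flat, 170 mm long; origin near its middle, handle to its -x
- glaze_jar: bystander: jar with a grey cap, 64 mm across, 75 mm tall; origin under its centre
- rib: bystander: wooden rib lying flat, 100 x 50 x 7 mm; origin under its centre

How it is judged:
By the outcome, as a careful person would: the job done as asked, in the order asked, and still so for the second after the job is handed in, with the robot touching nothing.
Of lid1, lid2, lid3, lid4, lid5, lid6 only 4 to 6 are there at a start; the rules pass over those that are not, and their reading is None.
At some moment in a run one of lid1, lid2, lid3, lid4, lid5, lid6 may be knocked a few centimetres aside while the robot is not near it.
Once in a run the grip may slacken for a moment while it holds something.
It also fails if it takes over 210 s, if anything falls off the work surface, if the arm or the gripper's body presses on something with over 40 N, if the wrist force passes 120 N, or if a joint passes its speed limit or range.

## Robot

A 6-joint arm with a two-finger parallel gripper is mounted at the origin on the work surface. World frame = base frame: x ahead of the robot, y to its left, z up, the work surface at z = 0. Lengths are in m, angles in rad, forces in N, time in s.
With the tool pointing down it reaches from about 0.35 to 0.95 m from the base axis. Payload 17.4 kg.
Tool frame: the origin (TCP) lies midway between the tips of the shut fingers; the grasp point (between the pads) lies 19 mm behind it (bot.grip_point_offset is the distance from the TCP to the grasp point, in m); z points along the fingers, y is the line along which they close (so a half turn about z gives the same grasp; the last joint's range is limited). The gripper opens to 93 mm and grips with 3 to 60 N. Pads are 15 mm wide; open, the fingers measure 128 mm over their backs; the gripper's body (75 mm by 188 mm) begins 65 mm behind the grasp point.
Start: joints at [-1.313, 0.116, 1.442, -0, 1.584, -0.038], TCP at [0.197, -0.646, 0.189] pointing down, gripper open.
Joint ranges: [-2.83, 2.83], [-0.83, 2.19], [0.07, 2.5], [-1.14, 4.28], [0.01, 3], [-2.97, 2.97]. Speed limits (rad/s): [1.89, 1.89, 2.22, 3.14, 3.14, 3.14].

## Interface

Orientations are given as a unit quaternion [w, x, y, z].
In Python, from station import bot gives the robot as it stands.
- The arm moves only by the tool jog_arm, never from a script. Its argument "commands" is a list of rows, each an object of numbers: "x", "y", "z": the shift along the world's x, y, z in m; "rx", "ry", "rz": the turn, a rotation vector about the world's x, y, z in rad; "gripper": the opening, from 0 (shut) to 1 (fully open). In form: [{"x": .., "y": .., "z": .., "rx": .., "ry": .., "rz": .., "gripper": ..}, ...]. A call has 1 to 12 rows; each row is the pose to reach, as a shift and turn from the pose commanded when the call began; what a row does not reach only later rows make up. A row lasts 1/12 s, in which the tool goes at most 41.7 mm and 7.16 degrees, less where a joint would pass 70% of its speed; a pose out of reach is approached as far as the arm can. A call with a gripper value outside its range is refused whole. The fingers move at their own pace and stop on an object; "force" is the grip in N (left out, the last holds). Time passes only in rows, so rows that repeat a pose let the fingers close. It gives the time, the measured TCP pose, the force, the opening and the grip force at its end, in the units of the state.
- bot.sense(): the state, without advancing time (a new reading comes with each control period).
- bot.snapshot(name): name is "side" or "top"; returns (picture, depth): 384x512x3 uint8, blue, green, red; 384x512 float32, m along the optical axis (not along the pixel's ray), 0 where there is no reading.
- bot.camera_model(name): a dict with "vertical_fov" (degrees; the focal length in pixels is half the picture's height over the tangent of half this angle, whatever the lens; pixels are square), "cx", "cy" (the principal point, pixels), "R" (3x3) and "t" (3): a world point X has camera coordinates R X + t. Camera axes: x right, y down, z forward; pixel columns grow to the right and rows downward; lengths in m; the calibration is good to about 2 mm. A picture is of the moment at which its call begins. camera_model takes no time and is no camera call.
- bot.finish_job(): hands the job in; it is judged then, once.
Trained networks look in the newest picture that a camera, given by its name, has taken for a name from the list of things; names that differ only in an ending like _2 or _b are one class to them, and where a whole thing is asked for, a point or a joint stands for the part that bears it (a point fixed in the world has none). Each returns a list of dicts, best first, with "confidence" (0 to 1); they miss things now and then, are a little off and sometimes report something else, mostly with a low value. They report only what shows in the picture. A call takes as long as a camera call.
- bot.search_frame(camera, query): "centre" ([row, column] in pixels, amid what is visible of it).
- bot.outline_of(camera, query): "pixels" (384x512 bool, what is visible of it) and "centre" ([row, column] in pixels, amid what is visible of it).
The state is a dict: "t": time; "joints": joint angles; "qd": joint speeds; "effort": joint torques, N m; "tcp_pos": TCP position; "tool_rot": TCP orientation; "force": force on the tool from outside, world axes, zero at the start; "torque": the same for the moment, N m; "grip_width": finger opening in m; "finger_force": force on a finger pad.
Only numpy, scipy, OpenCV 4.12 (cv2) and the standard library are available. Lean on these libraries where they do the work, as an engineer would, in place of code of your own. Each camera call takes 0.05 s, during which the arm holds its last target. There are 200 camera calls.

## Working session

There is one attempt and no reset: what is moved stays moved. The work goes in short steps, Python scripts to look and compute and a tool call to move; the robot and the scene stay as the last step left them, time stands still between calls to the robot, and variables do not carry over. Pictures are saved under pics/ and viewed, at most 14 in all, crops included, and the job is handed in when it is done.

Besides the shell and the picture viewer there is one more tool, called after "Emit:" by a JSON object that holds its "fn" and its "kwargs", one argument or row to a line. jog_arm: Moves the arm, as the interface text tells. Its arguments: {"type":"object","properties":{"commands":{"type":"array","items":{"type":"object","properties":{"x":{"type":"number"},"y":{"type":"number"},"z":{"type":"number"},"rx":{"type":"number"},"ry":{"type":"number"},"rz":{"type":"number"},"gripper":{"type":"number"}}}},"force":{"type":"number"}},"required":["commands"]}

```bash
mkdir -p pics; ls
cat > h.py <<'E'
from station import bot
import numpy as np, cv2
def cam(n):
    m=bot.camera_model(n); f=192/np.tan(np.radians(m["vertical_fov"])/2)
    return f,m["cx"],m["cy"],np.array(m["R"]),np.array(m["t"])
def pts(n,dep):
    f,cx,cy,R,t=cam(n); v,u=np.mgrid[0:384,0:512]
    c=np.stack([(u-cx)/f*dep,(v-cy)/f*dep,dep],-1)
    P=(c-t)@R; P[dep<=0]=np.nan
    return P
def ray(n,rc,z):
    f,cx,cy,R,t=cam(n); d=R.T@np.array([(rc[1]-cx)/f,(rc[0]-cy)/f,1]); o=-R.T@t
    return o+d*(z-o[2])/d[2]
def proj(n,X):
    f,cx,cy,R,t=cam(n); c=R@np.array(X)+t
    return np.array([cy+f*c[1]/c[2],cx+f*c[0]/c[2]])
E
python3 - <<'E'
from h import *
out=[]
for n in ("top","side"):
    p,d=bot.snapshot(n); cv2.imwrite(f"pics/{n}0.png",p); np.save(f"{n}0.npy",d)
    P=pts(n,d)
    print(n,[np.round(x,3) if not np.isscalar(x) else x for x in cam(n)][3:], cam(n)[:3])
    for q in ["lid1","tray","tray_grip","carrier","gate","latch","latch_knob","bowl","mug","slip_bottle","pinch_pot","brush","glaze_jar","rib"]:
        for r in bot.outline_of(n,q):
            if r["confidence"]<.3: continue
            X=P[r["pixels"]]; X=X[~np.isnan(X).any(1)]
            c=r["centre"]
            print(q,round(r["confidence"],2),np.round(c),r["pixels"].sum(),np.round(np.median(X,0),3) if len(X) else None, np.round(np.percentile(X,98,0),3) if len(X) else None)
print(bot.sense())
E
```

```text
pics
top [array([[-0.025, -1.   , -0.003],
       [-0.988,  0.025, -0.152],
       [ 0.152, -0.001, -0.988]]), array([-0.014,  0.559,  1.461])] (np.float64(494.5456250458378), 248.2881534285729, 193.2289867664684)
lid1 0.77 [171. 283.] 188 [ 0.619 -0.144  0.012] [ 0.645 -0.123  0.039]
lid1 0.72 [228. 250.] 188 [ 0.453 -0.038  0.013] [ 0.474 -0.016  0.042]
lid1 0.71 [170. 306.] 207 [ 0.635 -0.21   0.012] [ 0.659 -0.19   0.042]
lid1 0.53 [232. 209.] 195 [0.448 0.102 0.012] [0.471 0.124 0.04 ]
lid1 0.52 [228. 228.] 181 [0.457 0.027 0.013] [0.479 0.049 0.041]
lid1 0.47 [172. 326.] 192 [ 0.616 -0.281  0.013] [ 0.641 -0.26   0.041]
tray 0.97 [226. 318.] 3538 [ 0.458 -0.238  0.008] [ 0.548 -0.152  0.054]
tray_grip 0.79 [225. 320.] 3577 [ 0.458 -0.238  0.008] [ 0.549 -0.152  0.054]
tray_grip 0.75 [229. 252.] 229 [ 0.453 -0.037  0.012] [ 0.477 -0.014  0.041]
carrier 0.6 [188. 114.] 5259 [0.584 0.36  0.154] [0.641 0.505 0.251]
carrier 0.43 [171. 327.] 176 [ 0.616 -0.28   0.013] [ 0.638 -0.26   0.041]
gate 0.68 [175. 198.] 1489 [0.614 0.113 0.156] [0.671 0.233 0.197]
latch 0.81 [163. 204.] 470 
[... 2885 characters left out ...]
-0.015  0.041]
{'t': 1.5, 'joints': array([-1.31280282e+00,  1.15993246e-01,  1.44161403e+00,  7.70724151e-06,
        1.58398540e+00, -3.77785671e-02]), 'qd': array([ 0.00047003,  0.00187135, -0.00032451, -0.0015349 , -0.00131498,
        0.00129841]), 'effort': array([ 5.29550034e-04, -7.21012259e+01, -6.22753286e+01,  7.80242728e-02,
        1.84047944e-02, -1.95845848e-05]), 'tcp_pos': array([ 0.19675678, -0.64569138,  0.18884198]), 'tool_rot': array([-4.32557486e-07,  9.89084768e-01,  1.47347623e-01,  3.82894090e-06]), 'force': array([ 0.4844958 , -0.75205147,  0.46821448]), 'torque': array([-0.04254681,  0.03714517, -0.04898933]), 'finger_force': 0.0, 'grip_width': 0.09293841473610526}
```

Run:
```python
import cv2,numpy as np
a=cv2.imread("pics/top0.png")[90:310,20:440]; cv2.imwrite("pics/a.png",cv2.resize(a,None,fx=1.9,fy=1.9,interpolation=cv2.INTER_CUBIC))
from h import *
d=np.load("top0.npy");P=pts("top",d)
# tray rim mask: z 12..30mm near tray ; grip bar 40-60
def reg(lo,hi,x0,x1,y0,y1):
    m=(P[...,2]>lo)&(P[...,2]<hi)&(P[...,0]>x0)&(P[...,0]<x1)&(P[...,1]>y0)&(P[...,1]<y1); return P[m]
for lo,hi in((.014,.028),(.04,.07)):
    X=reg(lo,hi,.3,.58,-.37,-.12); r=cv2.minAreaRect(X[:,:2].astype(np.float32)); print("tray",lo,len(X),r,X.mean(0))
# lid knobs
S=np.load("side0.npy");Q=pts("side",S)
for c in [(.619,-.144),(.453,-.038),(.635,-.21),(.448,.102),(.457,.027),(.616,-.281)]:
    for W in (P,Q):
        m=(np.hypot(W[...,0]-c[0],W[...,1]-c[1])<.04); k=m&(W[...,2]>.034); X=W[k]; D=W[m&(W[...,2]>.004)]
        print(c,len(X),np.round(X.mean(0),4),"disc",np.round((np.percentile(D,2,0)+np.percentile(D,98,0))/2,4))
# carrier
X=reg(.19,.21,.3,.85,.15,.65); print("carr",len(X),cv2.minAreaRect(X[:,:2].astype(np.float32)))
X=Q[(Q[...,2]>.185)&(Q[...,2]<.215)&(Q[...,1]>.23)&(Q[...,0]>.3)]; print("carr s",len(X),cv2.minAreaRect(X[:,:2].astype(np.float32)))
X=reg(.225,.26,.3,.85,.15,.65); print("bar",len(X),cv2.minAreaRect(X[:,:2].astype(np.float32)))
X=reg(.165,.183,.4,.85,-.0,.26); print("gate",len(X),cv2.minAreaRect(X[:,:2].astype(np.float32)))
X=reg(.19,.21,.4,.85,-.0,.24); print("knob",len(X),X.mean(0))
```

```text
tray 0.014 527 ((0.45828840136528015, -0.23973208665847778), (0.18727268278598785, 0.1878841668367386), 88.37357330322266) [ 0.45723501 -0.23613865  0.01934677]
tray 0.04 130 ((0.4534623920917511, -0.3470185399055481), (0.015331262722611427, 0.08972425013780594), 85.27505493164062) [ 0.45257988 -0.34830333  0.05307192]
(0.619, -0.144) 20 [ 0.6224 -0.1448  0.0383] disc [ 0.6199 -0.1419  0.0217]
(0.619, -0.144) 27 [ 0.622  -0.143   0.0387] disc [ 0.6216 -0.1407  0.0233]
(0.453, -0.038) 25 [ 0.4533 -0.0384  0.0389] disc [ 0.4526 -0.0406  0.0228]
(0.453, -0.038) 32 [ 0.4538 -0.0367  0.0388] disc [ 0.4531 -0.0363  0.0227]
(0.635, -0.21) 25 [ 0.638  -0.2113  0.0396] disc [ 0.6355 -0.2126  0.023 ]
(0.635, -0.21) 19 [ 0.6381 -0.2099  0.0388] disc [ 0.6372 -0.2096  0.0224]
(0.448, 0.102) 28 [0.4488 0.1039 0.0378] disc [0.4487 0.1017 0.0217]
(0.448, 0.102) 40 [0.45   0.1056 0.0387] disc [0.4493 0.1058 0.023 ]
(0.457, 0.027) 25 [0.4568 0.0278 0.0391] disc [0.4573 0.0286 0.0225]
(0.457, 0.027) 35 [0.4576 0.0291 0.0391] disc [0.4568 0.0301 0.023 ]
(0.616, -0.281) 29 [ 0.6181 -0.2819  0.0388] disc [ 0.6197 -0.2773  0.0226]
(0.616, -0.281) 21 [ 0.6187 -0.28    0.0388] disc [ 0.618  -0.2769  0.0227]
carr 1156 ((0.48306894302368164, 0.3771277666091919), (0.22827501595020294, 0.2363317757844925), 87.03877258300781)
carr s 3414 ((0.46521133184432983, 0.3779596984386444), (0.22680790722370148, 0.274978369474411), 86.8907470703125)
bar 414 ((0.484893798828125, 0.42632660269737244), (0.014071088284254074, 0.21787680685520172), 86.80360412597656)
gate 432 ((0.6169177293777466, 0.1309775859117508), (0.03166528791189194, 0.26342734694480896), 7.786954402923584)
knob 55 [0.66300974 0.10038855 0.19752707]
```

View pics/a.png

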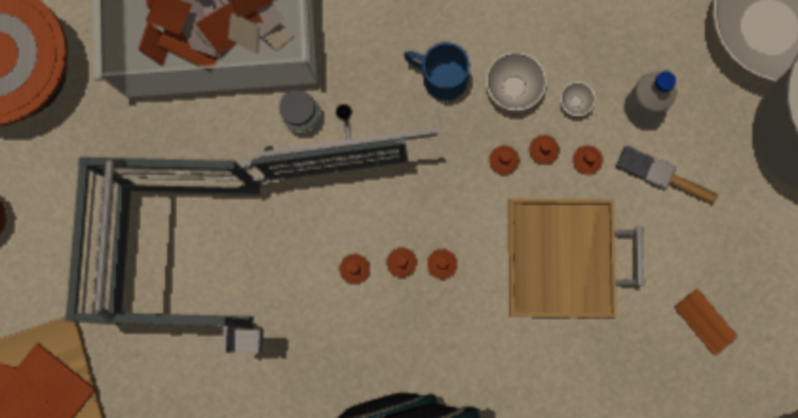

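View pics/side0.png

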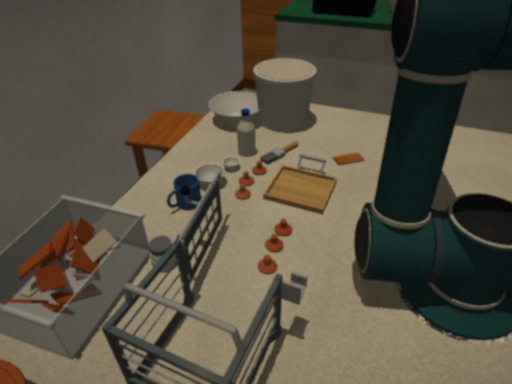

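Run:
```python
from h import *
for n in("top","side"):
    P=pts(n,np.load(n+"0.npy"))
    # floor + rim pixels by height & outline
    r=bot.outline_of(n,"tray")[0]["pixels"]
    m=r&(P[...,2]>.004)&(P[...,2]<.03); m=cv2.morphologyEx(m.astype(np.uint8),cv2.MORPH_OPEN,np.ones((7,7)))>0
    X=P[m][:,:2].astype(np.float32); print(n,len(X),cv2.minAreaRect(X))
    m=(P[...,2]>.044)&(P[...,2]<.07)&(P[...,0]>.38)&(P[...,0]<.53)&(P[...,1]<-.32)&(P[...,1]>-.38)
    X=P[m]; print("bar",len(X),np.median(X,0),cv2.minAreaRect(X[:,:2].astype(np.float32)))
for a in [(510,200),(613,200),(613,318),(510,318)]:
    print(ray("top",(90+a[1]/1.9,20+a[0]/1.9),.02).round(4))
```

```text
top 112 ((0.4384782314300537, -0.2639634907245636), (0.030183032155036926, 0.15462863445281982), 47.66260528564453)
bar 124 [ 0.45274715 -0.3485019   0.05436577] ((0.45346078276634216, -0.3470865488052368), (0.014248720370233059, 0.08979210257530212), 86.10067749023438)
side 2217 ((0.4588245749473572, -0.2320229858160019), (0.17896589636802673, 0.19128157198429108), 88.608642578125)
bar 106 [ 0.45281777 -0.34688587  0.05354476] ((0.4539903998374939, -0.34659168124198914), (0.018133016303181648, 0.089571014046669), 86.19722747802734)
[ 0.5529 -0.1521  0.02  ]
[ 0.5486 -0.3191  0.02  ]
[ 0.3588 -0.3088  0.02  ]
[ 0.363  -0.1449  0.02  ]
```

Emit:
{"fn": "jog_arm", "kwargs": {
  "commands": [
    {"x":0.03,"y":0.026,"rz":-0.06,"gripper":0.5},
    {"x":0.06,"y":0.052,"rz":-0.12,"gripper":0.5},
    {"x":0.09,"y":0.078,"rz":-0.18,"gripper":0.5},
    {"x":0.12,"y":0.104,"rz":-0.24,"gripper":0.5},
    {"x":0.15,"y":0.13,"rz":-0.31,"gripper":0.5},
    {"x":0.18,"y":0.156,"rz":-0.37,"gripper":0.5},
    {"x":0.21,"y":0.182,"rz":-0.43,"gripper":0.5},
    {"x":0.24,"y":0.208,"rz":-0.49,"gripper":0.5},
    {"x":0.27,"y":0.234,"rz":-0.55,"gripper":0.5},
    {"x":0.3,"y":0.26,"rz":-0.61,"gripper":0.5},
    {"x":0.33,"y":0.286,"rz":-0.67,"gripper":0.5},
    {"x":0.36,"y":0.312,"rz":-0.733,"gripper":0.5}
  ]
}}

```text
$.commands[0]: bad value
```

Emit:
{"fn": "jog_arm", "kwargs": {
  "commands": [
    {"x":0.03,"y":0.026,"z":0.0,"rx":0.0,"ry":0.0,"rz":-0.06,"gripper":0.5},
    {"x":0.36,"y":0.312,"z":0.0,"rx":0.0,"ry":0.0,"rz":-0.73,"gripper":0.5}
  ]
}}

```text
t: 1.77
tcp_pos: [0.2574, -0.5926, 0.1883]
tool_rot: [-0.0, 0.999, 0.054, -0.0]
force: [1.6, 1.0, -0.5]
grip_width: 0.0838
finger_force: 0.0
```

Emit:
{"fn": "jog_arm", "kwargs": {
  "commands": [
    {"x":0.36,"y":0.312,"z":0,"rx":0,"ry":0,"rz":-0.55,"gripper":0.5},
    {"x":0.36,"y":0.312,"z":0,"rx":0,"ry":0,"rz":-0.55,"gripper":0.5},
    {"x":0.36,"y":0.312,"z":0,"rx":0,"ry":0,"rz":-0.55,"gripper":0.5},
    {"x":0.36,"y":0.312,"z":0,"rx":0,"ry":0,"rz":-0.55,"gripper":0.5},
    {"x":0.36,"y":0.312,"z":0,"rx":0,"ry":0,"rz":-0.55,"gripper":0.5},
    {"x":0.36,"y":0.312,"z":0,"rx":0,"ry":0,"rz":-0.55,"gripper":0.5},
    {"x":0.36,"y":0.312,"z":0,"rx":0,"ry":0,"rz":-0.55,"gripper":0.5},
    {"x":0.36,"y":0.312,"z":0,"rx":0,"ry":0,"rz":-0.55,"gripper":0.5},
    {"x":0.36,"y":0.312,"z":0,"rx":0,"ry":0,"rz":-0.55,"gripper":0.5},
    {"x":0.36,"y":0.312,"z":0,"rx":0,"ry":0,"rz":-0.55,"gripper":0.5},
    {"x":0.36,"y":0.312,"z":-0.1,"rx":0,"ry":0,"rz":-0.55,"gripper":0.5},
    {"x":0.36,"y":0.312,"z":-0.1,"rx":0,"ry":0,"rz":-0.55,"gripper":0.5}
  ]
}}

```text
t: 2.77
tcp_pos: [0.6055, -0.2922, 0.1203]
tool_rot: [0.001, 0.976, -0.217, 0.002]
force: [0.5, -1.3, -1.2]
grip_width: 0.0466
finger_force: 0.0
```

Emit:
{"fn": "jog_arm", "kwargs": {
  "commands": [
    {"x":0,"y":0,"z":0,"rx":0,"ry":0,"rz":0,"gripper":0.5},
    {"x":0,"y":0,"z":0,"rx":0,"ry":0,"rz":0,"gripper":0.5},
    {"x":0,"y":0,"z":0,"rx":0,"ry":0,"rz":0,"gripper":0.5}
  ]
}}

```text
t: 3.02
tcp_pos: [0.6032, -0.294, 0.1202]
tool_rot: [0.0, 0.976, -0.217, 0.0]
force: [-0.5, -1.4, -0.0]
grip_width: 0.0465
finger_force: 0.0
```

```bash
cat >> h.py <<'E'
def lids(n="top"):
    "knob clusters seen from depth"
    p,d=bot.snapshot(n); P=pts(n,d)
    m=((P[...,2]>.033)&(P[...,2]<.062)).astype(np.uint8)
    k,l,s,c=cv2.connectedComponentsWithStats(m); b,g,r=[p[...,i].astype(int) for i in range(3)]
    o=[]
    for i in range(1,k):
        q=l==i
        if 8<s[i,4]<70 and (r[q]-b[q]).mean()>40:
            X=P[q]; o.append(np.round(X.mean(0),4))
    return o,p
def st():
    s=bot.sense(); q=s["tool_rot"]
    print("t%.1f"%s["t"],s["tcp_pos"].round(4),"yaw %.1f"%(2*np.degrees(np.arctan2(q[2],q[1]))-90),"w %.4f ff %.1f"%(s["grip_width"],s["finger_force"]),s["force"].round(1))
E
python3 - <<'E'
from h import *
st()
for x in lids("top")[0]: print("top",x)
for x in lids("side")[0]: print("side",x)
E
```

```text
t3.0 [ 0.6032 -0.294   0.1202] yaw -115.1 w 0.0465 ff 0.0 [-0.5 -1.4 -0. ]
top [0.9305 0.2543 0.0546]
top [ 0.6376 -0.2116  0.0386]
top [ 0.6217 -0.1451  0.0381]
top [0.5911 0.7251 0.0428]
top [0.5436 0.707  0.0543]
top [0.4566 0.0274 0.0391]
top [ 0.4541 -0.0387  0.0382]
top [0.4495 0.1036 0.0383]
side [ 0.638  -0.2097  0.0386]
side [ 0.6221 -0.143   0.0386]
side [ 0.4534 -0.0364  0.0388]
side [0.4577 0.0288 0.0382]
side [0.4494 0.1057 0.0387]
```

Emit:
{"fn": "jog_arm", "kwargs": {
  "force": 25,
  "commands": [
    {"x":0.015,"y":0.013,"z":-0.035,"rx":0,"ry":0,"rz":0,"gripper":0.4},
    {"x":0.015,"y":0.013,"z":-0.07,"rx":0,"ry":0,"rz":0,"gripper":0.4},
    {"x":0.015,"y":0.013,"z":-0.099,"rx":0,"ry":0,"rz":0,"gripper":0.4},
    {"x":0.015,"y":0.013,"z":-0.099,"rx":0,"ry":0,"rz":0,"gripper":0.3},
    {"x":0.015,"y":0.013,"z":-0.099,"rx":0,"ry":0,"rz":0,"gripper":0},
    {"x":0.015,"y":0.013,"z":-0.099,"rx":0,"ry":0,"rz":0,"gripper":0},
    {"x":0.015,"y":0.013,"z":-0.099,"rx":0,"ry":0,"rz":0,"gripper":0},
    {"x":0.015,"y":0.013,"z":-0.099,"rx":0,"ry":0,"rz":0,"gripper":0},
    {"x":0.015,"y":0.013,"z":-0.099,"rx":0,"ry":0,"rz":0,"gripper":0},
    {"x":0.015,"y":0.013,"z":-0.099,"rx":0,"ry":0,"rz":0,"gripper":0}
  ]
}}

```text
t: 3.95
tcp_pos: [0.6184, -0.2807, 0.021]
tool_rot: [0.0, 0.976, -0.217, 0.001]
force: [0.1, 0.1, 0.4]
grip_width: 0.0009
finger_force: 0.0
```

Run:
```python
from h import *
st()
for n in("top","side"):
    o,p=lids(n)
    for x in o: print(n,x)
    cv2.imwrite(f"pics/{n}1.png",p)
a=cv2.imread("pics/top1.png")[130:220,260:400];b=cv2.imread("pics/side1.png")[120:220,200:340]
cv2.imwrite("pics/b.png",np.vstack([cv2.resize(a,(560,360),interpolation=2),cv2.resize(b,(560,400),interpolation=2)])[:760:,:][:, :])
i=cv2.imread("pics/b.png"); cv2.imwrite("pics/b.png",cv2.resize(i,(442,600)))
```

```text
t4.0 [ 0.6184 -0.2807  0.021 ] yaw -115.1 w 0.0009 ff 0.0 [0.1 0.1 0.4]
top [0.9309 0.2539 0.0557]
top [ 0.6218 -0.1448  0.0387]
top [0.5919 0.7248 0.0421]
top [0.5442 0.7064 0.0543]
top [0.4568 0.0273 0.0392]
top [ 0.4534 -0.0384  0.0394]
top [0.4496 0.1033 0.0389]
side [ 0.6228 -0.144   0.0384]
side [ 0.4537 -0.0367  0.0391]
side [0.4572 0.0293 0.0387]
side [0.4498 0.1052 0.0386]
```

View pics/b.png

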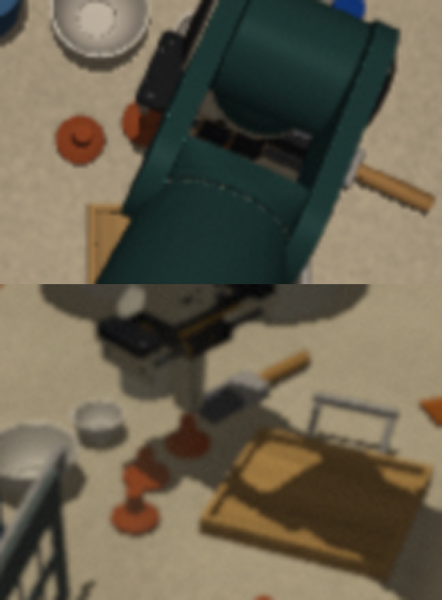

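Emit:
{"fn": "jog_arm", "kwargs": {
  "commands": [
    {"x":0,"y":0,"z":0.04,"rx":0,"ry":0,"rz":0,"gripper":0.0},
    {"x":0,"y":0,"z":0.08,"rx":0,"ry":0,"rz":0,"gripper":0.4},
    {"x":-0.03,"y":0.03,"z":0.12,"rx":0,"ry":0,"rz":0,"gripper":0.4},
    {"x":-0.06,"y":0.06,"z":0.12,"rx":0,"ry":0,"rz":0,"gripper":0.4}
  ]
}}

```text
t: 4.38
tcp_pos: [0.5695, -0.2314, 0.1421]
tool_rot: [0.001, 0.976, -0.218, 0.003]
force: [0.4, 0.1, 1.0]
grip_width: 0.0158
finger_force: 0.0
```

Run:
```python
from h import *
st()
for n in("top","side"):
    o,p=lids(n)
    for x in o:
        if x[0]<.7 and x[1]<.2: print(n,x)
    cv2.imwrite(f"pics/{n}2.png",p)
p=cv2.imread("pics/side2.png")[110:230,190:350]; cv2.imwrite("pics/c.png",cv2.resize(p,(800,600),interpolation=2))
```

```text
t4.4 [ 0.5695 -0.2314  0.1421] yaw -115.2 w 0.0158 ff 0.0 [0.4 0.1 1. ]
top [ 0.6211 -0.1452  0.0378]
top [0.4566 0.028  0.0395]
top [ 0.4535 -0.0384  0.0389]
top [0.4496 0.1037 0.0384]
side [ 0.6191 -0.281   0.0382]
side [ 0.6381 -0.2096  0.0382]
side [ 0.6226 -0.1434  0.0384]
side [ 0.4536 -0.0367  0.0388]
side [0.4574 0.0293 0.0385]
side [0.4498 0.1053 0.0387]
```

View pics/c.png

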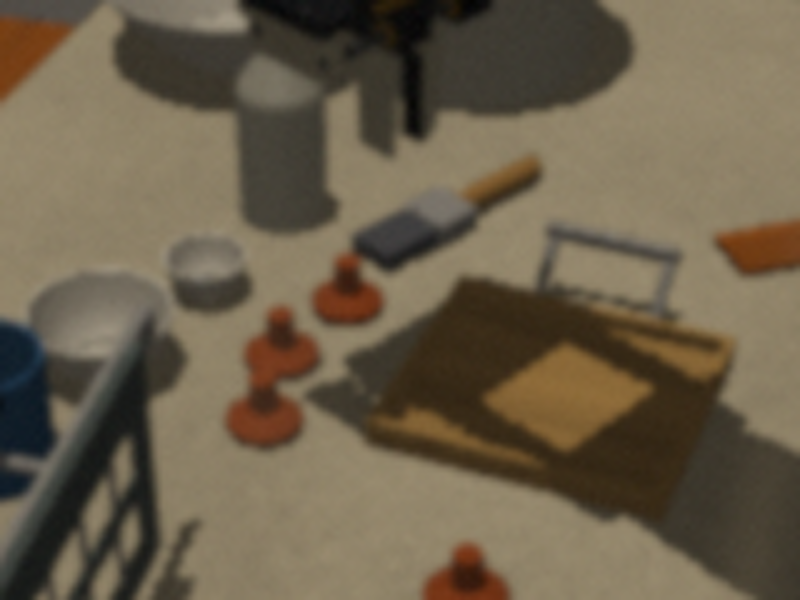

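Run:
```python
from h import *
s=bot.sense()
print(proj("side",s["tcp_pos"]),proj("top",s["tcp_pos"]))
print(ray("side",(138,269),.142), ray("side",(138,269),.19))
p,d=bot.snapshot("side"); P=pts("side",d)
print(P[125:140,264:276][::3,::2].round(3).tolist())
from scipy.spatial.transform import Rotation as R
q=s["tool_rot"]; print(R.from_quat([q[1],q[2],q[3],q[0]]).as_matrix().round(3))
```

```text
[146.94152931 269.02302471] [183.59827995 318.18904109]
[ 0.58366907 -0.27543736  0.142     ] [ 0.55685693 -0.19996571  0.19      ]
[[[0.573, -0.201, 0.229], [0.567, -0.202, 0.23], [0.565, -0.212, 0.225], [0.684, -0.567, 0.017], [0.562, -0.24, 0.211], [0.554, -0.234, 0.216]], [[0.572, -0.199, 0.221], [0.567, -0.202, 0.22], [0.564, -0.21, 0.216], [0.68, -0.557, 0.01], [0.563, -0.243, 0.199], [0.555, -0.238, 0.203]], [[0.573, -0.201, 0.21], [0.568, -0.206, 0.208], [0.564, -0.212, 0.206], [0.678, -0.552, -0.001], [0.561, -0.239, 0.192], [0.554, -0.236, 0.194]], [[0.573, -0.202, 0.199], [0.567, -0.202, 0.2], [0.563, -0.209, 0.197], [0.669, -0.527, 0.001], [0.562, -0.241, 0.18], [0.555, -0.238, 0.183]], [[0.573, -0.202, 0.189], [0.568, -0.205, 0.188], [0.565, -0.214, 0.184], [0.662, -0.508, -0.0], [0.655, -0.512, -0.002], [0.555, -0.24, 0.172]]]
[[ 0.906 -0.423  0.004]
 [-0.423 -0.906 -0.001]
 [ 0.004 -0.    -1.   ]]
```

Run:
```python
from h import *
s=bot.sense(); t=s["tcp_pos"]; st()
for n in("side","top"):
    p,d=bot.snapshot(n); P=pts(n,d)
    m=(np.hypot(P[...,0]-t[0],P[...,1]-t[1])<.055)&(P[...,2]>.08)
    z=np.sort(P[m][:,2]); print(n,m.sum(),z[:8].round(3),[ (P[m&(P[...,2]>a)&(P[...,2]<a+.01)].mean(0).round(3).tolist(),(m&(P[...,2]>a)&(P[...,2]<a+.01)).sum()) for a in np.arange(.13,.21,.01)])
```

```text
t4.5 [ 0.5674 -0.2292  0.1392] yaw -115.1 w 0.0277 ff 0.0 [ 1.  -0.1 -0.6]
side 2088 [0.169 0.17  0.17  0.171 0.171 0.172 0.173 0.173] [([nan, nan, nan], np.int64(0)), ([nan, nan, nan], np.int64(0)), ([nan, nan, nan], np.int64(0)), ([0.559, -0.243, 0.169], np.int64(1)), ([0.562, -0.231, 0.176], np.int64(26)), ([0.565, -0.226, 0.185], np.int64(42)), ([0.565, -0.224, 0.195], np.int64(40)), ([0.564, -0.227, 0.205], np.int64(48))]
top 2376 [0.205 0.256 0.257 0.258 0.259 0.261 0.262 0.262] [([nan, nan, nan], np.int64(0)), ([nan, nan, nan], np.int64(0)), ([nan, nan, nan], np.int64(0)), ([nan, nan, nan], np.int64(0)), ([nan, nan, nan], np.int64(0)), ([nan, nan, nan], np.int64(0)), ([nan, nan, nan], np.int64(0)), ([0.551, -0.243, 0.205], np.int64(1))]<stdin>:6: RuntimeWarning: Mean of empty slice.
  ret = um.true_divide(
```

Emit:
{"fn": "jog_arm", "kwargs": {
  "commands": [
    {"x":0.026,"y":-0.026,"z":0,"rx":0,"ry":0,"rz":0,"gripper":0.4},
    {"x":0.051,"y":-0.052,"z":-0.02,"rx":0,"ry":0,"rz":0,"gripper":0.4},
    {"x":0.051,"y":-0.052,"z":-0.06,"rx":0,"ry":0,"rz":0,"gripper":0.4},
    {"x":0.051,"y":-0.052,"z":-0.1,"rx":0,"ry":0,"rz":0,"gripper":0.4},
    {"x":0.051,"y":-0.052,"z":-0.12,"rx":0,"ry":0,"rz":0,"gripper":0.4},
    {"x":0.051,"y":-0.052,"z":-0.135,"rx":0,"ry":0,"rz":0,"gripper":0.4},
    {"x":0.051,"y":-0.052,"z":-0.142,"rx":0,"ry":0,"rz":0,"gripper":0.4},
    {"x":0.051,"y":-0.052,"z":-0.142,"rx":0,"ry":0,"rz":0,"gripper":0.4}
  ]
}}

```text
t: 5.3
tcp_pos: [0.6186, -0.2823, -0.0065]
tool_rot: [-0.0, 0.976, -0.218, -0.001]
force: [0.1, 0.1, 0.3]
grip_width: 0.037
finger_force: 0.0
```

Run:
```python
from h import *
st()
p,d=bot.snapshot("side"); P=pts("side",d); t=bot.sense()["tcp_pos"]
b=p.astype(int)
m=(np.hypot(P[...,0]-t[0],P[...,1]-t[1])<.05)&(b[...,2]-b[...,0]<30)&(P[...,2]>.012)
print(np.sort(P[m][:,2])[:12].round(3))
cv2.imwrite("pics/d.png",cv2.resize(p[120:200,220:310],(720,640)[:2],interpolation=2)[:600])
```

```text
t5.3 [ 0.6186 -0.2823 -0.0065] yaw -115.1 w 0.0370 ff 0.0 [0.1 0.1 0.3]
[0.013 0.022 0.024 0.026 0.026 0.027 0.027 0.029 0.03  0.031 0.031 0.031]
```

View pics/d.png

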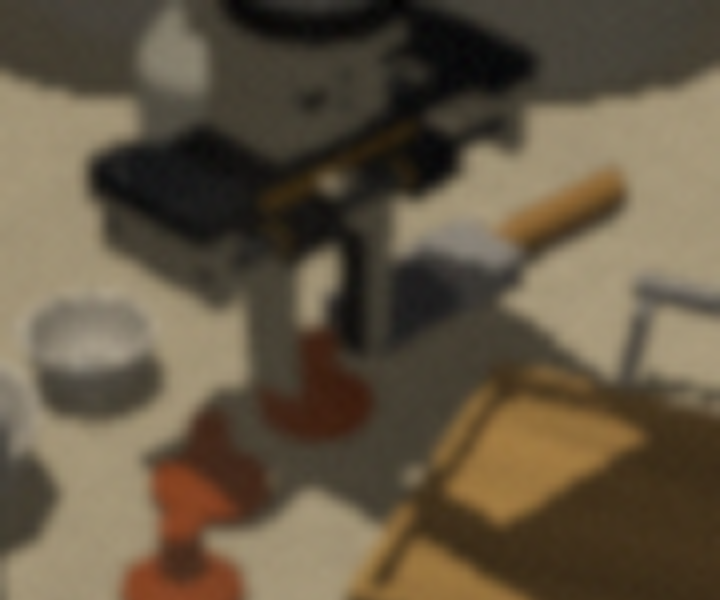

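Emit:
{"fn": "jog_arm", "kwargs": {
  "force": 25,
  "commands": [
    {"x":0,"y":0,"z":0,"rx":0,"ry":0,"rz":0,"gripper":0.0},
    {"x":0,"y":0,"z":0,"rx":0,"ry":0,"rz":0,"gripper":0.0},
    {"x":0,"y":0,"z":0,"rx":0,"ry":0,"rz":0,"gripper":0.0},
    {"x":0,"y":0,"z":0,"rx":0,"ry":0,"rz":0,"gripper":0.0},
    {"x":0,"y":0,"z":0,"rx":0,"ry":0,"rz":0,"gripper":0.0},
    {"x":0,"y":0,"z":0.015,"rx":0,"ry":0,"rz":0,"gripper":0.0},
    {"x":0,"y":0,"z":0.04,"rx":0,"ry":0,"rz":0,"gripper":0.0},
    {"x":0,"y":0,"z":0.07,"rx":0,"ry":0,"rz":0,"gripper":0.0},
    {"x":0,"y":0,"z":0.07,"rx":0,"ry":0,"rz":0,"gripper":0.0}
  ]
}}

```text
t: 6.1
tcp_pos: [0.6211, -0.2833, 0.0728]
tool_rot: [0.001, 0.976, -0.217, 0.004]
force: [0.6, 0.0, 0.9]
grip_width: 0.0173
finger_force: 25.0
```

Run:
```python
from h import *
st()
o,p=lids("side"); print(o)
p,d=bot.snapshot("side"); P=pts("side",d); t=bot.sense()["tcp_pos"]; b=p.astype(int)
m=(np.hypot(P[...,0]-t[0],P[...,1]-t[1])<.05)&(b[...,2]-b[...,0]>40)&(P[...,2]>.045)
X=P[m]; print(len(X),np.percentile(X,[2,50,98],axis=0).round(4))
```

```text
t6.1 [ 0.6211 -0.2833  0.0728] yaw -115.1 w 0.0173 ff 25.0 [0.6 0.  0.9]
[array([ 0.6379, -0.2088,  0.038 ]), array([ 0.6221, -0.1437,  0.0385]), array([ 0.4537, -0.0365,  0.0383]), array([0.4574, 0.0289, 0.0382]), array([0.4494, 0.1057, 0.0387]), array([0.8301, 0.4135, 0.0521])]
43 [[ 0.602  -0.2871  0.0808]
 [ 0.6122 -0.2687  0.0856]
 [ 0.6312 -0.2595  0.0901]]
```

Emit:
{"fn": "jog_arm", "kwargs": {
  "commands": [
    {"x":-0.035,"y":0.003,"z":0,"rx":0,"ry":0,"rz":0,"gripper":0.0},
    {"x":-0.07,"y":0.007,"z":0,"rx":0,"ry":0,"rz":0,"gripper":0.0},
    {"x":-0.106,"y":0.01,"z":0,"rx":0,"ry":0,"rz":0,"gripper":0.0},
    {"x":-0.106,"y":0.01,"z":-0.025,"rx":0,"ry":0,"rz":0,"gripper":0.0},
    {"x":-0.106,"y":0.01,"z":-0.05,"rx":0,"ry":0,"rz":0,"gripper":0.0},
    {"x":-0.106,"y":0.01,"z":-0.06,"rx":0,"ry":0,"rz":0,"gripper":0.0},
    {"x":-0.106,"y":0.01,"z":-0.06,"rx":0,"ry":0,"rz":0,"gripper":0.0},
    {"x":-0.106,"y":0.01,"z":-0.06,"rx":0,"ry":0,"rz":0,"gripper":0.4},
    {"x":-0.106,"y":0.01,"z":-0.06,"rx":0,"ry":0,"rz":0,"gripper":0.4},
    {"x":-0.106,"y":0.01,"z":-0.06,"rx":0,"ry":0,"rz":0,"gripper":0.4},
    {"x":-0.106,"y":0.01,"z":-0.025,"rx":0,"ry":0,"rz":0,"gripper":0.4},
    {"x":-0.106,"y":0.01,"z":0.015,"rx":0,"ry":0,"rz":0,"gripper":0.4}
  ]
}}

```text
t: 7.2
tcp_pos: [0.5115, -0.2714, 0.0787]
tool_rot: [-0.001, 0.976, -0.217, -0.002]
force: [-0.9, -0.2, 0.7]
grip_width: 0.037
finger_force: 0.0
```

Emit:
{"fn": "jog_arm", "kwargs": {
  "commands": [
    {"x":0.036,"y":0.018,"z":0.0,"rx":0,"ry":0,"rz":0,"gripper":0.4},
    {"x":0.072,"y":0.036,"z":0,"rx":0,"ry":0,"rz":0,"gripper":0.4},
    {"x":0.108,"y":0.054,"z":0,"rx":0,"ry":0,"rz":0,"gripper":0.4},
    {"x":0.125,"y":0.0625,"z":-0.02,"rx":0,"ry":0,"rz":0,"gripper":0.4},
    {"x":0.125,"y":0.0625,"z":-0.03,"rx":0,"ry":0,"rz":0,"gripper":0.4},
    {"x":0.125,"y":0.0625,"z":-0.03,"rx":0,"ry":0,"rz":0,"gripper":0.4}
  ]
}}

```text
t: 7.7
tcp_pos: [0.6372, -0.2087, 0.0472]
tool_rot: [-0.0, 0.976, -0.217, -0.002]
force: [-0.7, 0.1, -0.5]
grip_width: 0.0374
finger_force: 0.0
```

Run:
```python
from h import *
st()
for n in("side","top"): print(n,[x.tolist() for x in lids(n)[0] if x[0]<.75 and x[1]<.2])
```

```text
t7.7 [ 0.6372 -0.2087  0.0472] yaw -115.0 w 0.0374 ff 0.0 [-0.7  0.1 -0.5]
side [[0.5112, -0.2682, 0.0435], [0.6228, -0.1437, 0.0381], [0.4536, -0.0367, 0.0388], [0.4576, 0.0294, 0.0386], [0.4498, 0.1057, 0.0389]]
top [[0.4569, 0.0273, 0.0387], [0.4538, -0.0385, 0.0386], [0.4494, 0.1036, 0.0385]]
```

Emit:
{"fn": "jog_arm", "kwargs": {
  "commands": [
    {"x":0.001,"y":0,"z":-0.03,"rx":0,"ry":0,"rz":0,"gripper":0.4},
    {"x":0.001,"y":0,"z":-0.054,"rx":0,"ry":0,"rz":0,"gripper":0.4},
    {"x":0.001,"y":0,"z":-0.054,"rx":0,"ry":0,"rz":0,"gripper":0.4},
    {"x":0.001,"y":0,"z":-0.054,"rx":0,"ry":0,"rz":0,"gripper":0.0},
    {"x":0.001,"y":0,"z":-0.054,"rx":0,"ry":0,"rz":0,"gripper":0.0},
    {"x":0.001,"y":0,"z":-0.054,"rx":0,"ry":0,"rz":0,"gripper":0.0},
    {"x":0.001,"y":0,"z":-0.054,"rx":0,"ry":0,"rz":0,"gripper":0.0},
    {"x":0.001,"y":0,"z":-0.054,"rx":0,"ry":0,"rz":0,"gripper":0.0},
    {"x":0.001,"y":0,"z":-0.035,"rx":0,"ry":0,"rz":0,"gripper":0.0},
    {"x":0.001,"y":0,"z":-0.01,"rx":0,"ry":0,"rz":0,"gripper":0.0},
    {"x":0.001,"y":0,"z":0.016,"rx":0,"ry":0,"rz":0,"gripper":0.0},
    {"x":0.001,"y":0,"z":0.016,"rx":0,"ry":0,"rz":0,"gripper":0.0}
  ]
}}

```text
t: 8.8
tcp_pos: [0.6412, -0.2106, 0.073]
tool_rot: [0.0, 0.976, -0.217, 0.004]
force: [0.3, -0.0, 0.4]
grip_width: 0.0169
finger_force: 25.0
```

Emit:
{"fn": "jog_arm", "kwargs": {
  "commands": [
    {"x":-0.04,"y":0.005,"z":0,"rx":0,"ry":0,"rz":0,"gripper":0.0},
    {"x":-0.08,"y":0.01,"z":0,"rx":0,"ry":0,"rz":0,"gripper":0.0},
    {"x":-0.122,"y":0.0155,"z":0,"rx":0,"ry":0,"rz":0,"gripper":0.0},
    {"x":-0.122,"y":0.0155,"z":-0.025,"rx":0,"ry":0,"rz":0,"gripper":0.0},
    {"x":-0.122,"y":0.0155,"z":-0.05,"rx":0,"ry":0,"rz":0,"gripper":0.0},
    {"x":-0.122,"y":0.0155,"z":-0.06,"rx":0,"ry":0,"rz":0,"gripper":0.0},
    {"x":-0.122,"y":0.0155,"z":-0.06,"rx":0,"ry":0,"rz":0,"gripper":0.0},
    {"x":-0.122,"y":0.0155,"z":-0.06,"rx":0,"ry":0,"rz":0,"gripper":0.4},
    {"x":-0.122,"y":0.0155,"z":-0.06,"rx":0,"ry":0,"rz":0,"gripper":0.4},
    {"x":-0.122,"y":0.0155,"z":-0.06,"rx":0,"ry":0,"rz":0,"gripper":0.4},
    {"x":-0.122,"y":0.0155,"z":-0.025,"rx":0,"ry":0,"rz":0,"gripper":0.4},
    {"x":-0.122,"y":0.0155,"z":0.015,"rx":0,"ry":0,"rz":0,"gripper":0.4}
  ]
}}

```text
t: 9.8
tcp_pos: [0.5155, -0.1936, 0.08]
tool_rot: [-0.0, 0.976, -0.217, -0.002]
force: [0.9, -0.7, 0.5]
grip_width: 0.0366
finger_force: 0.0
```

Emit:
{"fn": "jog_arm", "kwargs": {
  "commands": [
    {"x":0.035,"y":0.017,"z":0.0,"rx":0,"ry":0,"rz":0,"gripper":0.4},
    {"x":0.07,"y":0.034,"z":0,"rx":0,"ry":0,"rz":0,"gripper":0.4},
    {"x":0.106,"y":0.05,"z":0,"rx":0,"ry":0,"rz":0,"gripper":0.4},
    {"x":0.106,"y":0.05,"z":-0.03,"rx":0,"ry":0,"rz":0,"gripper":0.4},
    {"x":0.106,"y":0.05,"z":-0.03,"rx":0,"ry":0,"rz":0,"gripper":0.4}
  ]
}}

```text
t: 10.22
tcp_pos: [0.6223, -0.1428, 0.0468]
tool_rot: [-0.0, 0.976, -0.217, -0.003]
force: [-2.0, -0.2, -2.1]
grip_width: 0.0372
finger_force: 0.0
```

Run:
```python
from h import *
st()
for n in("side","top"): print(n,[x.tolist() for x in lids(n)[0] if x[0]<.75 and x[1]<.2])
```

```text
t10.2 [ 0.6223 -0.1428  0.0468] yaw -115.0 w 0.0372 ff 0.0 [-2.  -0.2 -2.1]
side [[0.5113, -0.2685, 0.0432], [0.5148, -0.1912, 0.0434], [0.4535, -0.0364, 0.0383], [0.4577, 0.0285, 0.0382], [0.4497, 0.1061, 0.0387]]
top [[0.5111, -0.2718, 0.0461], [0.457, 0.0274, 0.039], [0.4492, 0.1033, 0.0389]]
```

Emit:
{"fn": "jog_arm", "kwargs": {
  "commands": [
    {"x":0,"y":-0.001,"z":-0.03,"rx":0,"ry":0,"rz":0,"gripper":0.4},
    {"x":0,"y":-0.001,"z":-0.053,"rx":0,"ry":0,"rz":0,"gripper":0.4},
    {"x":0,"y":-0.001,"z":-0.053,"rx":0,"ry":0,"rz":0,"gripper":0.4},
    {"x":0,"y":-0.001,"z":-0.053,"rx":0,"ry":0,"rz":0,"gripper":0.0},
    {"x":0,"y":-0.001,"z":-0.053,"rx":0,"ry":0,"rz":0,"gripper":0.0},
    {"x":0,"y":-0.001,"z":-0.053,"rx":0,"ry":0,"rz":0,"gripper":0.0},
    {"x":0,"y":-0.001,"z":-0.053,"rx":0,"ry":0,"rz":0,"gripper":0.0},
    {"x":0,"y":-0.001,"z":-0.053,"rx":0,"ry":0,"rz":0,"gripper":0.0},
    {"x":0,"y":-0.001,"z":-0.035,"rx":0,"ry":0,"rz":0,"gripper":0.0},
    {"x":0,"y":-0.001,"z":-0.01,"rx":0,"ry":0,"rz":0,"gripper":0.0},
    {"x":0,"y":-0.001,"z":0.022,"rx":0,"ry":0,"rz":0,"gripper":0.0},
    {"x":0,"y":-0.001,"z":0.022,"rx":0,"ry":0,"rz":0,"gripper":0.0}
  ]
}}

```text
t: 11.32
tcp_pos: [0.6253, -0.1459, 0.0805]
tool_rot: [0.0, 0.976, -0.217, 0.004]
force: [0.3, -1.2, 1.7]
grip_width: 0.0169
finger_force: 25.0
```

Emit:
{"fn": "jog_arm", "kwargs": {
  "commands": [
    {"x":-0.039,"y":-0.011,"z":0,"rx":0,"ry":0,"rz":0,"gripper":0.0},
    {"x":-0.078,"y":-0.023,"z":0,"rx":0,"ry":0,"rz":0,"gripper":0.0},
    {"x":-0.117,"y":-0.035,"z":0,"rx":0,"ry":0,"rz":0,"gripper":0.0},
    {"x":-0.155,"y":-0.046,"z":0,"rx":0,"ry":0,"rz":0,"gripper":0.0},
    {"x":-0.163,"y":-0.048,"z":-0.025,"rx":0,"ry":0,"rz":0,"gripper":0.0},
    {"x":-0.163,"y":-0.048,"z":-0.055,"rx":0,"ry":0,"rz":0,"gripper":0.0},
    {"x":-0.163,"y":-0.048,"z":-0.066,"rx":0,"ry":0,"rz":0,"gripper":0.0},
    {"x":-0.163,"y":-0.048,"z":-0.066,"rx":0,"ry":0,"rz":0,"gripper":0.0},
    {"x":-0.163,"y":-0.048,"z":-0.066,"rx":0,"ry":0,"rz":0,"gripper":0.4},
    {"x":-0.163,"y":-0.048,"z":-0.066,"rx":0,"ry":0,"rz":0,"gripper":0.4},
    {"x":-0.163,"y":-0.048,"z":-0.066,"rx":0,"ry":0,"rz":0,"gripper":0.4},
    {"x":-0.163,"y":-0.048,"z":-0.03,"rx":0,"ry":0,"rz":0,"gripper":0.4}
  ]
}}

```text
t: 12.32
tcp_pos: [0.4574, -0.1918, 0.0384]
tool_rot: [-0.001, 0.976, -0.217, -0.004]
force: [-0.1, 0.2, -2.1]
grip_width: 0.0361
finger_force: 0.0
```

Emit:
{"fn": "jog_arm", "kwargs": {
  "commands": [
    {"x":0,"y":0,"z":0.035,"rx":0,"ry":0,"rz":0,"gripper":0.4},
    {"x":-0.001,"y":0.04,"z":0.04,"rx":0,"ry":0,"rz":0,"gripper":0.4},
    {"x":-0.003,"y":0.08,"z":0.04,"rx":0,"ry":0,"rz":0,"gripper":0.4},
    {"x":-0.004,"y":0.12,"z":0.04,"rx":0,"ry":0,"rz":0,"gripper":0.4},
    {"x":-0.0055,"y":0.1545,"z":0.03,"rx":0,"ry":0,"rz":0,"gripper":0.4},
    {"x":-0.0055,"y":0.1545,"z":0.01,"rx":0,"ry":0,"rz":0,"gripper":0.4},
    {"x":-0.0055,"y":0.1545,"z":0.01,"rx":0,"ry":0,"rz":0,"gripper":0.4}
  ]
}}

```text
t: 12.9
tcp_pos: [0.4533, -0.0369, 0.051]
tool_rot: [0.0, 0.976, -0.216, -0.001]
force: [-1.8, -0.6, -0.8]
grip_width: 0.0369
finger_force: 0.0
```

Run:
```python
from h import *
st()
for n in("side","top"): print(n,[x.tolist() for x in lids(n)[0] if x[0]<.75 and x[1]<.2])
```

```text
t12.9 [ 0.4533 -0.0369  0.051 ] yaw -114.9 w 0.0369 ff 0.0 [-1.8 -0.6 -0.8]
side [[0.4559, -0.1896, 0.0432], [0.4498, 0.1054, 0.0388]]
top [[0.5152, -0.1943, 0.0454], [0.5106, -0.2713, 0.0454], [0.4575, -0.1921, 0.0453], [0.4495, 0.1032, 0.0391]]
```

Emit:
{"fn": "jog_arm", "kwargs": {
  "commands": [
    {"x":0,"y":-0.0005,"z":-0.03,"rx":0,"ry":0,"rz":0,"gripper":0.4},
    {"x":0,"y":-0.0005,"z":-0.057,"rx":0,"ry":0,"rz":0,"gripper":0.4},
    {"x":0,"y":-0.0005,"z":-0.057,"rx":0,"ry":0,"rz":0,"gripper":0.4},
    {"x":0,"y":-0.0005,"z":-0.057,"rx":0,"ry":0,"rz":0,"gripper":0.0},
    {"x":0,"y":-0.0005,"z":-0.057,"rx":0,"ry":0,"rz":0,"gripper":0.0},
    {"x":0,"y":-0.0005,"z":-0.057,"rx":0,"ry":0,"rz":0,"gripper":0.0},
    {"x":0,"y":-0.0005,"z":-0.057,"rx":0,"ry":0,"rz":0,"gripper":0.0},
    {"x":0,"y":-0.0005,"z":-0.057,"rx":0,"ry":0,"rz":0,"gripper":0.0},
    {"x":0,"y":-0.0005,"z":-0.035,"rx":0,"ry":0,"rz":0,"gripper":0.0},
    {"x":0,"y":-0.0005,"z":-0.01,"rx":0,"ry":0,"rz":0,"gripper":0.0},
    {"x":0,"y":-0.0005,"z":0.018,"rx":0,"ry":0,"rz":0,"gripper":0.0},
    {"x":0,"y":-0.0005,"z":0.018,"rx":0,"ry":0,"rz":0,"gripper":0.0}
  ]
}}

```text
t: 14.0
tcp_pos: [0.4567, -0.0396, 0.0773]
tool_rot: [-0.0, 0.976, -0.217, 0.004]
force: [1.1, 0.7, 0.7]
grip_width: 0.0171
finger_force: 25.0
```

Emit:
{"fn": "jog_arm", "kwargs": {
  "commands": [
    {"x":-0.013,"y":-0.038,"z":0,"rx":0,"ry":0,"rz":0,"gripper":0.0},
    {"x":-0.026,"y":-0.076,"z":0,"rx":0,"ry":0,"rz":0,"gripper":0.0},
    {"x":-0.039,"y":-0.114,"z":0,"rx":0,"ry":0,"rz":0,"gripper":0.0},
    {"x":-0.051,"y":-0.1525,"z":0,"rx":0,"ry":0,"rz":0,"gripper":0.0},
    {"x":-0.051,"y":-0.1525,"z":-0.025,"rx":0,"ry":0,"rz":0,"gripper":0.0},
    {"x":-0.051,"y":-0.1525,"z":-0.055,"rx":0,"ry":0,"rz":0,"gripper":0.0},
    {"x":-0.051,"y":-0.1525,"z":-0.0655,"rx":0,"ry":0,"rz":0,"gripper":0.0},
    {"x":-0.051,"y":-0.1525,"z":-0.0655,"rx":0,"ry":0,"rz":0,"gripper":0.0},
    {"x":-0.051,"y":-0.1525,"z":-0.0655,"rx":0,"ry":0,"rz":0,"gripper":0.4},
    {"x":-0.051,"y":-0.1525,"z":-0.0655,"rx":0,"ry":0,"rz":0,"gripper":0.4},
    {"x":-0.051,"y":-0.1525,"z":-0.0655,"rx":0,"ry":0,"rz":0,"gripper":0.4},
    {"x":-0.051,"y":-0.1525,"z":-0.03,"rx":0,"ry":0,"rz":0,"gripper":0.4}
  ]
}}

```text
t: 15.0
tcp_pos: [0.401, -0.1901, 0.0367]
tool_rot: [-0.001, 0.976, -0.217, -0.004]
force: [-0.9, -0.0, -1.4]
grip_width: 0.036
finger_force: 0.0
```

Emit:
{"fn": "jog_arm", "kwargs": {
  "commands": [
    {"x":0,"y":0,"z":0.035,"rx":0,"ry":0,"rz":0,"gripper":0.4},
    {"x":0.01,"y":0.039,"z":0.04,"rx":0,"ry":0,"rz":0,"gripper":0.4},
    {"x":0.02,"y":0.078,"z":0.04,"rx":0,"ry":0,"rz":0,"gripper":0.4},
    {"x":0.03,"y":0.117,"z":0.04,"rx":0,"ry":0,"rz":0,"gripper":0.4},
    {"x":0.04,"y":0.156,"z":0.04,"rx":0,"ry":0,"rz":0,"gripper":0.4},
    {"x":0.05,"y":0.195,"z":0.04,"rx":0,"ry":0,"rz":0,"gripper":0.4},
    {"x":0.055,"y":0.2185,"z":0.03,"rx":0,"ry":0,"rz":0,"gripper":0.4},
    {"x":0.055,"y":0.2185,"z":0.01,"rx":0,"ry":0,"rz":0,"gripper":0.4},
    {"x":0.055,"y":0.2185,"z":0.01,"rx":0,"ry":0,"rz":0,"gripper":0.4}
  ]
}}

```text
t: 15.75
tcp_pos: [0.4571, 0.0283, 0.0487]
tool_rot: [0.0, 0.976, -0.216, -0.002]
force: [0.4, -0.5, -0.8]
grip_width: 0.0372
finger_force: 0.0
```

Run:
```python
from h import *
st()
for n in("side","top"): print(n,[x.tolist() for x in lids(n)[0] if x[0]<.75 and x[1]<.2])
```

```text
t15.8 [0.4571 0.0283 0.0487] yaw -114.9 w 0.0372 ff 0.0 [ 0.4 -0.5 -0.8]
side [[0.3996, -0.1878, 0.0435], [0.4496, 0.1059, 0.0388]]
top [[0.5152, -0.1943, 0.0453], [0.5107, -0.2718, 0.0457], [0.4574, -0.1924, 0.0449], [0.3993, -0.19, 0.046]]
```

Emit:
{"fn": "jog_arm", "kwargs": {
  "commands": [
    {"x":0,"y":0,"z":-0.03,"rx":0,"ry":0,"rz":0,"gripper":0.4},
    {"x":0,"y":0,"z":-0.055,"rx":0,"ry":0,"rz":0,"gripper":0.4},
    {"x":0,"y":0,"z":-0.055,"rx":0,"ry":0,"rz":0,"gripper":0.4},
    {"x":0,"y":0,"z":-0.055,"rx":0,"ry":0,"rz":0,"gripper":0.0},
    {"x":0,"y":0,"z":-0.055,"rx":0,"ry":0,"rz":0,"gripper":0.0},
    {"x":0,"y":0,"z":-0.055,"rx":0,"ry":0,"rz":0,"gripper":0.0},
    {"x":0,"y":0,"z":-0.055,"rx":0,"ry":0,"rz":0,"gripper":0.0},
    {"x":0,"y":0,"z":-0.055,"rx":0,"ry":0,"rz":0,"gripper":0.0},
    {"x":0,"y":0,"z":-0.035,"rx":0,"ry":0,"rz":0,"gripper":0.0},
    {"x":0,"y":0,"z":-0.01,"rx":0,"ry":0,"rz":0,"gripper":0.0},
    {"x":0,"y":0,"z":0.02,"rx":0,"ry":0,"rz":0,"gripper":0.0},
    {"x":0,"y":0,"z":0.02,"rx":0,"ry":0,"rz":0,"gripper":0.0}
  ]
}}

```text
t: 16.85
tcp_pos: [0.4609, 0.0268, 0.0776]
tool_rot: [-0.001, 0.976, -0.217, 0.004]
force: [1.4, 0.6, 1.1]
grip_width: 0.0171
finger_force: 25.0
```

Emit:
{"fn": "jog_arm", "kwargs": {
  "commands": [
    {"x":0,"y":-0.037,"z":0,"rx":0,"ry":0,"rz":0,"gripper":0.0},
    {"x":0,"y":-0.074,"z":0,"rx":0,"ry":0,"rz":0,"gripper":0.0},
    {"x":0,"y":-0.111,"z":0,"rx":0,"ry":0,"rz":0,"gripper":0.0},
    {"x":0,"y":-0.149,"z":0,"rx":0,"ry":0,"rz":0,"gripper":0.0},
    {"x":0,"y":-0.187,"z":0,"rx":0,"ry":0,"rz":0,"gripper":0.0},
    {"x":0,"y":-0.225,"z":0,"rx":0,"ry":0,"rz":0,"gripper":0.0},
    {"x":-0.001,"y":-0.262,"z":0,"rx":0,"ry":0,"rz":0,"gripper":0.0},
    {"x":-0.001,"y":-0.2985,"z":0,"rx":0,"ry":0,"rz":0,"gripper":0.0},
    {"x":-0.001,"y":-0.2985,"z":-0.025,"rx":0,"ry":0,"rz":0,"gripper":0.0},
    {"x":-0.001,"y":-0.2985,"z":-0.055,"rx":0,"ry":0,"rz":0,"gripper":0.0},
    {"x":-0.001,"y":-0.2985,"z":-0.0655,"rx":0,"ry":0,"rz":0,"gripper":0.0},
    {"x":-0.001,"y":-0.2985,"z":-0.0655,"rx":0,"ry":0,"rz":0,"gripper":0.0}
  ]
}}

```text
t: 17.85
tcp_pos: [0.4562, -0.2711, 0.0036]
tool_rot: [-0.001, 0.976, -0.218, -0.002]
force: [-0.1, -0.5, -0.7]
grip_width: 0.0171
finger_force: 25.0
```

Emit:
{"fn": "jog_arm", "kwargs": {
  "commands": [
    {"x":0,"y":0,"z":0,"rx":0,"ry":0,"rz":0,"gripper":0.4},
    {"x":0,"y":0,"z":0,"rx":0,"ry":0,"rz":0,"gripper":0.4},
    {"x":0,"y":0,"z":0,"rx":0,"ry":0,"rz":0,"gripper":0.4},
    {"x":0,"y":0,"z":0.035,"rx":0,"ry":0,"rz":0,"gripper":0.4},
    {"x":0,"y":0,"z":0.075,"rx":0,"ry":0,"rz":0,"gripper":0.4},
    {"x":0,"y":0.04,"z":0.08,"rx":0,"ry":0,"rz":0,"gripper":0.4},
    {"x":0,"y":0.08,"z":0.08,"rx":0,"ry":0,"rz":0,"gripper":0.4},
    {"x":0,"y":0.12,"z":0.08,"rx":0,"ry":0,"rz":0,"gripper":0.4},
    {"x":0,"y":0.16,"z":0.08,"rx":0,"ry":0,"rz":0,"gripper":0.4},
    {"x":0,"y":0.2,"z":0.08,"rx":0,"ry":0,"rz":0,"gripper":0.4},
    {"x":0,"y":0.24,"z":0.08,"rx":0,"ry":0,"rz":0,"gripper":0.4},
    {"x":0,"y":0.28,"z":0.08,"rx":0,"ry":0,"rz":0,"gripper":0.4}
  ]
}}

```text
t: 18.85
tcp_pos: [0.4573, 0.0103, 0.0873]
tool_rot: [-0.0, 0.976, -0.217, 0.001]
force: [1.0, 0.4, -0.5]
grip_width: 0.037
finger_force: 0.0
```

Run:
```python
from h import *
st()
for n in("side","top"): print(n,[x.tolist() for x in lids(n)[0] if x[0]<.75 and x[1]<.2])
```

```text
t18.9 [0.4573 0.0103 0.0873] yaw -115.1 w 0.0370 ff 0.0 [ 1.   0.4 -0.5]
side [[0.4578, -0.1899, 0.0431], [0.3994, -0.187, 0.0442], [0.4498, 0.1057, 0.0386]]
top [[0.515, -0.1943, 0.0457], [0.511, -0.2715, 0.0456], [0.4573, -0.1922, 0.0446], [0.4553, -0.2706, 0.0463], [0.3997, -0.1899, 0.0448]]
```

Emit:
{"fn": "jog_arm", "kwargs": {
  "commands": [
    {"x":-0.003,"y":0.038,"z":0,"rx":0,"ry":0,"rz":0,"gripper":0.4},
    {"x":-0.006,"y":0.076,"z":0,"rx":0,"ry":0,"rz":0,"gripper":0.4},
    {"x":-0.0078,"y":0.0945,"z":-0.02,"rx":0,"ry":0,"rz":0,"gripper":0.4},
    {"x":-0.0078,"y":0.0945,"z":-0.055,"rx":0,"ry":0,"rz":0,"gripper":0.4},
    {"x":-0.0078,"y":0.0945,"z":-0.08,"rx":0,"ry":0,"rz":0,"gripper":0.4},
    {"x":-0.0078,"y":0.0945,"z":-0.094,"rx":0,"ry":0,"rz":0,"gripper":0.4},
    {"x":-0.0078,"y":0.0945,"z":-0.094,"rx":0,"ry":0,"rz":0,"gripper":0.4},
    {"x":-0.0078,"y":0.0945,"z":-0.094,"rx":0,"ry":0,"rz":0,"gripper":0.0},
    {"x":-0.0078,"y":0.0945,"z":-0.094,"rx":0,"ry":0,"rz":0,"gripper":0.0},
    {"x":-0.0078,"y":0.0945,"z":-0.094,"rx":0,"ry":0,"rz":0,"gripper":0.0},
    {"x":-0.0078,"y":0.0945,"z":-0.094,"rx":0,"ry":0,"rz":0,"gripper":0.0},
    {"x":-0.0078,"y":0.0945,"z":-0.094,"rx":0,"ry":0,"rz":0,"gripper":0.0}
  ]
}}

```text
t: 19.95
tcp_pos: [0.4505, 0.1028, -0.0068]
tool_rot: [-0.0, 0.976, -0.217, 0.001]
force: [-0.3, -1.1, 6.7]
grip_width: 0.0176
finger_force: 25.0
```

Emit:
{"fn": "jog_arm", "kwargs": {
  "commands": [
    {"x":0,"y":0,"z":0.035,"rx":0,"ry":0,"rz":0,"gripper":0.0},
    {"x":0,"y":0,"z":0.07,"rx":0,"ry":0,"rz":0,"gripper":0.0},
    {"x":-0.005,"y":-0.037,"z":0.08,"rx":0,"ry":0,"rz":0,"gripper":0.0},
    {"x":-0.01,"y":-0.074,"z":0.08,"rx":0,"ry":0,"rz":0,"gripper":0.0},
    {"x":-0.015,"y":-0.111,"z":0.08,"rx":0,"ry":0,"rz":0,"gripper":0.0},
    {"x":-0.02,"y":-0.149,"z":0.08,"rx":0,"ry":0,"rz":0,"gripper":0.0},
    {"x":-0.025,"y":-0.187,"z":0.08,"rx":0,"ry":0,"rz":0,"gripper":0.0},
    {"x":-0.03,"y":-0.225,"z":0.08,"rx":0,"ry":0,"rz":0,"gripper":0.0},
    {"x":-0.035,"y":-0.262,"z":0.08,"rx":0,"ry":0,"rz":0,"gripper":0.0},
    {"x":-0.04,"y":-0.3,"z":0.08,"rx":0,"ry":0,"rz":0,"gripper":0.0},
    {"x":-0.045,"y":-0.337,"z":0.08,"rx":0,"ry":0,"rz":0,"gripper":0.0},
    {"x":-0.0505,"y":-0.3725,"z":0.08,"rx":0,"ry":0,"rz":0,"gripper":0.0}
  ]
}}

```text
t: 20.95
tcp_pos: [0.3985, -0.272, 0.0726]
tool_rot: [0.0, 0.976, -0.218, 0.001]
force: [0.3, 0.7, 0.4]
grip_width: 0.017
finger_force: 25.0
```

Emit:
{"fn": "jog_arm", "kwargs": {
  "commands": [
    {"x":0,"y":0,"z":-0.03,"rx":0,"ry":0,"rz":0,"gripper":0.0},
    {"x":0,"y":0,"z":-0.06,"rx":0,"ry":0,"rz":0,"gripper":0.0},
    {"x":0,"y":0,"z":-0.07,"rx":0,"ry":0,"rz":0,"gripper":0.0},
    {"x":0,"y":0,"z":-0.07,"rx":0,"ry":0,"rz":0,"gripper":0.0},
    {"x":0,"y":0,"z":-0.07,"rx":0,"ry":0,"rz":0,"gripper":0.4},
    {"x":0,"y":0,"z":-0.07,"rx":0,"ry":0,"rz":0,"gripper":0.4},
    {"x":0,"y":0,"z":-0.07,"rx":0,"ry":0,"rz":0,"gripper":0.4},
    {"x":0,"y":0,"z":-0.035,"rx":0,"ry":0,"rz":0,"gripper":0.35},
    {"x":0,"y":0,"z":0.005,"rx":0,"ry":0,"rz":0,"gripper":0.3},
    {"x":0,"y":-0.02,"z":0.03,"rx":0,"ry":0,"rz":0.12,"gripper":0.25},
    {"x":0,"y":-0.055,"z":0.03,"rx":0,"ry":0,"rz":0.24,"gripper":0.25},
    {"x":0,"y":-0.08,"z":0.03,"rx":0,"ry":0,"rz":0.36,"gripper":0.25}
  ]
}}

```text
t: 21.95
tcp_pos: [0.4, -0.3518, 0.1049]
tool_rot: [0.002, 0.999, -0.036, 0.002]
force: [-0.0, -0.2, 0.4]
grip_width: 0.0236
finger_force: 0.0
```

Run:
```python
from h import *
st()
for n in("side","top"):
    o,p=lids(n);print(n,[x.tolist() for x in o if x[0]<.75 and x[1]<.2])
    p,d=bot.snapshot(n); P=pts(n,d)
    m=(P[...,2]>.044)&(P[...,2]<.06)&(P[...,0]>.38)&(P[...,0]<.53)&(P[...,1]<-.33)&(P[...,1]>-.38)
    X=P[m]; print("bar",len(X),np.median(X,0).round(4),cv2.minAreaRect(X[:,:2].astype(np.float32)))
    # gate
    m=(P[...,2]>.165)&(P[...,2]<.183)&(P[...,0]>.5)&(P[...,1]>-.05)&(P[...,1]<.24); X=P[m][:,:2]; print("gate",len(X),cv2.fitLine(X.astype(np.float32),cv2.DIST_HUBER,0,.001,.001).ravel().round(4), np.percentile(X,[1,99],axis=0).round(3).tolist())
```

```text
t21.9 [ 0.4    -0.3518  0.1049] yaw -94.1 w 0.0236 ff 0.0 [-0.  -0.2  0.4]
side [[0.5112, -0.2686, 0.0434], [0.4561, -0.2684, 0.0429], [0.3973, -0.2662, 0.0433], [0.5149, -0.1916, 0.043], [0.4576, -0.1904, 0.0426], [0.3994, -0.1875, 0.0437]]
bar 105 [ 0.4526 -0.3468  0.0532] ((0.4539298713207245, -0.3496573567390442), (0.018729429692029953, 0.09011626243591309), 89.93070220947266)
gate 505 [ 0.1407 -0.9901  0.6076  0.1412] [[0.594, -0.024], [0.664, 0.237]]
top [[0.5151, -0.1942, 0.0458], [0.5111, -0.2714, 0.0453], [0.4574, -0.1924, 0.0451], [0.4552, -0.2708, 0.0456], [0.3998, -0.19, 0.0461], [0.3967, -0.2684, 0.0453]]
bar 68 [ 0.474  -0.3488  0.0535] ((0.4731571078300476, -0.3501346707344055), (0.05025318264961243, 0.019347352907061577), 9.858710289001465)
gate 413 [ 0.1298 -0.9915  0.6109  0.1264] [[0.594, -0.024], [0.638, 0.235]]
```

Emit:
{"fn": "jog_arm", "kwargs": {
  "force": 40,
  "commands": [
    {"x":0.03,"y":0.004,"z":0,"rx":0,"ry":0,"rz":0.028,"gripper":0.27},
    {"x":0.053,"y":0.004,"z":0,"rx":0,"ry":0,"rz":0.028,"gripper":0.27},
    {"x":0.053,"y":0.004,"z":-0.035,"rx":0,"ry":0,"rz":0.028,"gripper":0.27},
    {"x":0.053,"y":0.004,"z":-0.07,"rx":0,"ry":0,"rz":0.028,"gripper":0.27},
    {"x":0.053,"y":0.004,"z":-0.09,"rx":0,"ry":0,"rz":0.028,"gripper":0.27},
    {"x":0.053,"y":0.004,"z":-0.101,"rx":0,"ry":0,"rz":0.028,"gripper":0.27},
    {"x":0.053,"y":0.004,"z":-0.101,"rx":0,"ry":0,"rz":0.028,"gripper":0.27},
    {"x":0.053,"y":0.004,"z":-0.101,"rx":0,"ry":0,"rz":0.028,"gripper":0.0},
    {"x":0.053,"y":0.004,"z":-0.101,"rx":0,"ry":0,"rz":0.028,"gripper":0.0},
    {"x":0.053,"y":0.004,"z":-0.101,"rx":0,"ry":0,"rz":0.028,"gripper":0.0},
    {"x":0.053,"y":0.004,"z":-0.101,"rx":0,"ry":0,"rz":0.028,"gripper":0.0},
    {"x":0.053,"y":0.004,"z":-0.101,"rx":0,"ry":0,"rz":0.028,"gripper":0.0}
  ]
}}

```text
t: 23.15
tcp_pos: [0.4528, -0.3466, 0.0026]
tool_rot: [0.001, 1.0, -0.025, 0.001]
force: [-1.1, -0.5, 8.2]
grip_width: 0.0095
finger_force: 40.0
```

Run:
```python
from h import *
st()
# carrier geometry, robust: top rails z .19-.21 and posts
for n in("top","side"):
    p,d=bot.snapshot(n); P=pts(n,d); z=P[...,2]
    m=(z>.235)&(z<.26)&(P[...,0]>.3)&(P[...,0]<.7)&(P[...,1]>.3)&(P[...,1]<.55)
    X=P[m][:,:2].astype(np.float32); print(n,"carrybar",len(X),cv2.fitLine(X,cv2.DIST_HUBER,0,.001,.001).ravel().round(4),np.percentile(X,[0.5,99.5],axis=0).round(3).tolist())
    m=(z>.19)&(z<.21)&(P[...,0]>.3)&(P[...,0]<.7)&(P[...,1]>.24)&(P[...,1]<.52)
    X=P[m][:,:2]
    a=np.radians(86.9); R=np.array([[np.cos(a),np.sin(a)],[-np.sin(a),np.cos(a)]]) # carrier x,y axes
    Y=X@R.T; h,e=np.histogram(Y[:,1],40); print("y",[(round(e[i],3),h[i]) for i in range(40) if h[i]>15]); h,e=np.histogram(Y[:,0],40); print("x",[(round(e[i],3),h[i]) for i in range(40) if h[i]>10])
    # guide rails at z~.03 
    m=(z>.02)&(z<.036)&(P[...,0]>.3)&(P[...,0]<.65)&(P[...,1]>.24)&(P[...,1]<.52)
    Y=P[m][:,:2]@R.T; print("rails",len(Y)); h,e=np.histogram(Y[:,1],30); print([(round(e[i],3),h[i]) for i in range(30) if h[i]>3])
```

```text
t23.1 [ 0.4528 -0.3466  0.0026] yaw -92.9 w 0.0095 ff 40.0 [-1.1 -0.5  8.2]
top carrybar 396 [ 0.9986 -0.0536  0.4752  0.4254] [[0.379, 0.416], [0.59, 0.437]]
y [(np.float64(-0.581), np.int64(150)), (np.float64(-0.575), np.int64(159)), (np.float64(-0.569), np.int64(59)), (np.float64(-0.373), np.int64(16)), (np.float64(-0.361), np.int64(19)), (np.float64(-0.355), np.int64(177)), (np.float64(-0.349), np.int64(185))]
x [(np.float64(0.289), np.int64(26)), (np.float64(0.294), np.int64(16)), (np.float64(0.3), np.int64(18)), (np.float64(0.306), np.int64(19)), (np.float64(0.311), np.int64(17)), (np.float64(0.317), np.int64(16)), (np.float64(0.323), np.int64(22)), (np.float64(0.329), np.int64(19)), (np.float64(0.334), np.int64(16)), (np.float64(0.34), np.int64(21)), (np.float64(0.346), np.int64(19)), (np.float64(0.351), np.int64(23)), (np.float64(0.357), np.int64(21)), (np.float64(0.363), np.int64(20)), (np.float64(0.369), np.int64(19)), (np.float64(0.374), np.int64(23)), (np.float64(0.38), np.int64(19)), (np.float64(0.386), np.int64(25)), (np.float64(0.392), np.int64(19)), (np.float64(0.397)
[... 4259 characters left out ...]
p.int64(61)), (np.float64(0.465), np.int64(55)), (np.float64(0.47), np.int64(59)), (np.float64(0.476), np.int64(60)), (np.float64(0.482), np.int64(67)), (np.float64(0.487), np.int64(63)), (np.float64(0.493), np.int64(64)), (np.float64(0.499), np.int64(194)), (np.float64(0.504), np.int64(515)), (np.float64(0.51), np.int64(675))]
rails 703
[(np.float64(-0.58), np.int64(19)), (np.float64(-0.572), np.int64(166)), (np.float64(-0.564), np.int64(261)), (np.float64(-0.556), np.int64(31)), (np.float64(-0.548), np.int64(22)), (np.float64(-0.541), np.int64(17)), (np.float64(-0.533), np.int64(9)), (np.float64(-0.366), np.int64(23)), (np.float64(-0.358), np.int64(124)), (np.float64(-0.35), np.int64(29))]
```

Emit:
{"fn": "jog_arm", "kwargs": {
  "commands": [
    {"x":0,"y":0.012,"z":0,"rx":0,"ry":0,"rz":0,"gripper":0},
    {"x":0.001,"y":0.035,"z":0,"rx":0,"ry":0,"rz":0,"gripper":0},
    {"x":0.002,"y":0.065,"z":0,"rx":0,"ry":0,"rz":0,"gripper":0},
    {"x":0.003,"y":0.1,"z":0,"rx":0,"ry":0,"rz":0,"gripper":0},
    {"x":0.004,"y":0.135,"z":0,"rx":0,"ry":0,"rz":0,"gripper":0},
    {"x":0.005,"y":0.17,"z":0,"rx":0,"ry":0,"rz":0,"gripper":0},
    {"x":0.006,"y":0.205,"z":0,"rx":0,"ry":0,"rz":0,"gripper":0},
    {"x":0.007,"y":0.24,"z":0,"rx":0,"ry":0,"rz":0,"gripper":0},
    {"x":0.008,"y":0.275,"z":0,"rx":0,"ry":0,"rz":0,"gripper":0},
    {"x":0.009,"y":0.31,"z":0,"rx":0,"ry":0,"rz":0,"gripper":0},
    {"x":0.01,"y":0.34,"z":0,"rx":0,"ry":0,"rz":0,"gripper":0},
    {"x":0.0105,"y":0.36,"z":0,"rx":0,"ry":0,"rz":0,"gripper":0}
  ]
}}

```text
t: 24.25
tcp_pos: [0.4635, 0.0158, 0.0026]
tool_rot: [0.001, 1.0, -0.025, 0.002]
force: [-0.0, -10.2, 8.1]
grip_width: 0.0095
finger_force: 40.0
```

Emit:
{"fn": "jog_arm", "kwargs": {
  "commands": [
    {"x":0,"y":0,"z":0,"rx":0,"ry":0,"rz":0,"gripper":0},
    {"x":0,"y":0,"z":0,"rx":0,"ry":0,"rz":0,"gripper":0}
  ]
}}

```text
t: 24.42
tcp_pos: [0.4635, 0.0162, 0.0023]
tool_rot: [-0.001, 1.0, -0.024, 0.001]
force: [1.2, 7.4, 5.9]
grip_width: 0.0094
finger_force: 40.0
```

Run:
```python
from h import *
st()
for n in("side","top"):
    o,p=lids(n);print(n,[x.tolist() for x in o if x[0]<.75 and x[1]<.4])
    cv2.imwrite(f"pics/{n}5.png",p)
a=cv2.imread("pics/top5.png")[130:280,60:300]; cv2.imwrite("pics/e.png",cv2.resize(a,(800,500),interpolation=2))
```

```text
t24.4 [0.4635 0.0162 0.0023] yaw -92.8 w 0.0094 ff 40.0 [1.2 7.4 5.9]
side [[0.5221, 0.0969, 0.0443], [0.4664, 0.0987, 0.0439], [0.4084, 0.1014, 0.0446], [0.5275, 0.1741, 0.0451], [0.4696, 0.1766, 0.0452], [0.4161, 0.1788, 0.0469]]
top [[0.5276, 0.1701, 0.0466], [0.4695, 0.1722, 0.0459], [0.4124, 0.1752, 0.0477]]
```

View pics/e.png

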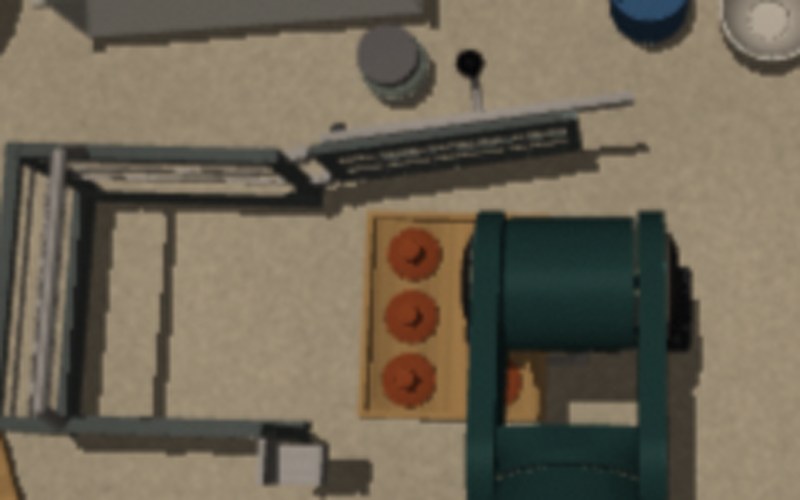

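Emit:
{"fn": "jog_arm", "kwargs": {
  "commands": [
    {"x":0.0,"y":0.008,"z":0.001,"rx":0,"ry":0,"rz":0,"gripper":0},
    {"x":0.0,"y":0.02,"z":0.001,"rx":0,"ry":0,"rz":0,"gripper":0},
    {"x":0.001,"y":0.04,"z":0.001,"rx":0,"ry":0,"rz":0,"gripper":0},
    {"x":0.002,"y":0.06,"z":0.001,"rx":0,"ry":0,"rz":0,"gripper":0},
    {"x":0.003,"y":0.08,"z":0.001,"rx":0,"ry":0,"rz":0,"gripper":0},
    {"x":0.004,"y":0.1,"z":0.001,"rx":0,"ry":0,"rz":0,"gripper":0},
    {"x":0.0055,"y":0.12,"z":0.001,"rx":0,"ry":0,"rz":0,"gripper":0},
    {"x":0.0065,"y":0.14,"z":0.001,"rx":0,"ry":0,"rz":0,"gripper":0},
    {"x":0.0075,"y":0.16,"z":0.001,"rx":0,"ry":0,"rz":0,"gripper":0},
    {"x":0.0085,"y":0.18,"z":0.001,"rx":0,"ry":0,"rz":0,"gripper":0},
    {"x":0.0095,"y":0.2,"z":0.001,"rx":0,"ry":0,"rz":0,"gripper":0},
    {"x":0.0105,"y":0.215,"z":0.001,"rx":0,"ry":0,"rz":0,"gripper":0}
  ]
}}

```text
t: 25.52
tcp_pos: [0.4733, 0.2303, 0.0026]
tool_rot: [0.0, 1.0, -0.025, 0.0]
force: [0.1, -7.5, 3.5]
grip_width: 0.0091
finger_force: 40.0
```

Run:
```python
from h import *
st()
for n in("side","top"):
    o,p=lids(n);print(n,[x.tolist() for x in o if x[0]<.75 and x[1]<.5])
```

```text
t25.5 [0.4733 0.2303 0.0026] yaw -92.9 w 0.0091 ff 40.0 [ 0.1 -7.5  3.5]
side [[0.5326, 0.3049, 0.0475], [0.4773, 0.3067, 0.047], [0.4221, 0.3134, 0.0463], [0.4261, 0.3914, 0.0469]]
top [[0.5429, 0.3888, 0.0459], [0.423, 0.3918, 0.0454], [0.4194, 0.3088, 0.0442]]
```

Emit:
{"fn": "jog_arm", "kwargs": {
  "commands": [
    {"x":0.0005,"y":0.006,"z":0,"rx":0,"ry":0,"rz":0,"gripper":0},
    {"x":0.0005,"y":0.012,"z":0,"rx":0,"ry":0,"rz":0,"gripper":0},
    {"x":0.001,"y":0.018,"z":0,"rx":0,"ry":0,"rz":0,"gripper":0},
    {"x":0.0015,"y":0.024,"z":0,"rx":0,"ry":0,"rz":0,"gripper":0},
    {"x":0.0015,"y":0.028,"z":0,"rx":0,"ry":0,"rz":0,"gripper":0},
    {"x":0.0015,"y":0.028,"z":0,"rx":0,"ry":0,"rz":0,"gripper":0}
  ]
}}

```text
t: 26.12
tcp_pos: [0.475, 0.2568, 0.0026]
tool_rot: [0.0, 1.0, -0.025, 0.0]
force: [-0.2, -0.6, 4.3]
grip_width: 0.0093
finger_force: 40.0
```

Emit:
{"fn": "jog_arm", "kwargs": {
  "commands": [
    {"x":0.0,"y":0.003,"z":0,"rx":0,"ry":0,"rz":0,"gripper":0},
    {"x":0.0,"y":0.005,"z":0,"rx":0,"ry":0,"rz":0,"gripper":0},
    {"x":0.0,"y":0.005,"z":0,"rx":0,"ry":0,"rz":0,"gripper":0}
  ]
}}

```text
t: 26.37
tcp_pos: [0.475, 0.2614, 0.0026]
tool_rot: [0.0, 1.0, -0.025, 0.001]
force: [0.1, -4.4, 6.3]
grip_width: 0.0095
finger_force: 40.0
```

Emit:
{"fn": "jog_arm", "kwargs": {
  "commands": [
    {"x":0.0,"y":0.003,"z":0,"rx":0,"ry":0,"rz":0,"gripper":0},
    {"x":0.0,"y":0.005,"z":0,"rx":0,"ry":0,"rz":0,"gripper":0},
    {"x":0.0,"y":0.005,"z":0,"rx":0,"ry":0,"rz":0,"gripper":0}
  ]
}}

```text
t: 26.62
tcp_pos: [0.4751, 0.2663, 0.0026]
tool_rot: [0.0, 1.0, -0.025, 0.0]
force: [0.5, -6.1, 6.6]
grip_width: 0.0097
finger_force: 40.0
```

Emit:
{"fn": "jog_arm", "kwargs": {
  "commands": [
    {"x":0.0,"y":0.003,"z":0,"rx":0,"ry":0,"rz":0,"gripper":0},
    {"x":0.0,"y":0.005,"z":0,"rx":0,"ry":0,"rz":0,"gripper":0},
    {"x":0.0,"y":0.005,"z":0,"rx":0,"ry":0,"rz":0,"gripper":0}
  ]
}}

```text
t: 26.87
tcp_pos: [0.4751, 0.2713, 0.0026]
tool_rot: [0.0, 1.0, -0.025, 0.001]
force: [0.1, -6.1, 6.8]
grip_width: 0.0094
finger_force: 40.0
```

Emit:
{"fn": "jog_arm", "kwargs": {
  "commands": [
    {"x":0.0,"y":0.003,"z":0,"rx":0,"ry":0,"rz":0,"gripper":0},
    {"x":0.0,"y":0.005,"z":0,"rx":0,"ry":0,"rz":0,"gripper":0},
    {"x":0.0,"y":0.005,"z":0,"rx":0,"ry":0,"rz":0,"gripper":0}
  ]
}}

```text
t: 27.12
tcp_pos: [0.4752, 0.2748, 0.0026]
tool_rot: [0.002, 1.0, -0.026, 0.0]
force: [-0.0, -19.6, 11.1]
grip_width: 0.0096
finger_force: 40.0
```

Emit:
{"fn": "jog_arm", "kwargs": {
  "commands": [
    {"x":0.0,"y":0.002,"z":0,"rx":0,"ry":0,"rz":0,"gripper":0},
    {"x":0.0,"y":0.004,"z":0,"rx":0,"ry":0,"rz":0,"gripper":0},
    {"x":0.0,"y":0.004,"z":0,"rx":0,"ry":0,"rz":0,"gripper":0}
  ]
}}

```text
t: 27.37
tcp_pos: [0.4751, 0.2746, 0.0025]
tool_rot: [0.006, 1.0, -0.026, -0.0]
force: [-4.0, -57.2, 24.6]
grip_width: 0.0096
finger_force: 40.0
```

Run:
```python
from h import *
st()
for n in("side","top"):
    o,p=lids(n);print(n,[x.tolist() for x in o if x[0]<.75 and x[1]<.5])
```

```text
t27.4 [0.4751 0.2746 0.0025] yaw -93.0 w 0.0096 ff 40.0 [ -4.  -57.2  24.6]
side [[0.4252, 0.3614, 0.0463], [0.5389, 0.4359, 0.0441], [0.4809, 0.4388, 0.0441]]
top [[0.5447, 0.4302, 0.0459], [0.4242, 0.4347, 0.0444], [0.4208, 0.3541, 0.0455]]
```

Emit:
{"fn": "jog_arm", "kwargs": {
  "commands": [
    {"x":0.0,"y":-0.006,"z":0,"rx":0,"ry":0,"rz":0,"gripper":0},
    {"x":0.0,"y":-0.006,"z":0,"rx":0,"ry":0,"rz":0,"gripper":0},
    {"x":0.0,"y":-0.006,"z":0,"rx":0,"ry":0,"rz":0,"gripper":0.27},
    {"x":0.0,"y":-0.006,"z":0,"rx":0,"ry":0,"rz":0,"gripper":0.27},
    {"x":0.0,"y":-0.006,"z":0,"rx":0,"ry":0,"rz":0,"gripper":0.27},
    {"x":0.0,"y":-0.006,"z":0.02,"rx":0,"ry":0,"rz":0,"gripper":0.27},
    {"x":0.0,"y":-0.006,"z":0.05,"rx":0,"ry":0,"rz":0,"gripper":0.27},
    {"x":0.0,"y":-0.006,"z":0.09,"rx":0,"ry":0,"rz":0,"gripper":0.27},
    {"x":0.0,"y":-0.006,"z":0.13,"rx":0,"ry":0,"rz":0,"gripper":0.27},
    {"x":0.0,"y":-0.006,"z":0.17,"rx":0,"ry":0,"rz":0,"gripper":0.27},
    {"x":0.0,"y":-0.006,"z":0.21,"rx":0,"ry":0,"rz":0,"gripper":0.27},
    {"x":0.0,"y":-0.006,"z":0.25,"rx":0,"ry":0,"rz":0,"gripper":0.27}
  ]
}}

```text
t: 28.47
tcp_pos: [0.4741, 0.2752, 0.2537]
tool_rot: [-0.0, 1.0, -0.025, 0.0]
force: [0.8, 0.5, -1.0]
grip_width: 0.0247
finger_force: 0.0
```

Emit:
{"fn": "jog_arm", "kwargs": {
  "commands": [
    {"x":0,"y":-0.02,"z":0,"rx":0,"ry":0,"rz":0.12,"gripper":0.4},
    {"x":0,"y":-0.04,"z":0,"rx":0,"ry":0,"rz":0.24,"gripper":0.4},
    {"x":0,"y":-0.06,"z":0,"rx":0,"ry":0,"rz":0.36,"gripper":0.4},
    {"x":0,"y":-0.08,"z":0,"rx":0,"ry":0,"rz":0.48,"gripper":0.4},
    {"x":0,"y":-0.1,"z":0,"rx":0,"ry":0,"rz":0.6,"gripper":0.4},
    {"x":0,"y":-0.12,"z":0,"rx":0,"ry":0,"rz":0.72,"gripper":0.4},
    {"x":0,"y":-0.14,"z":0,"rx":0,"ry":0,"rz":0.84,"gripper":0.4},
    {"x":0,"y":-0.16,"z":0,"rx":0,"ry":0,"rz":0.96,"gripper":0.4},
    {"x":0,"y":-0.16,"z":0,"rx":0,"ry":0,"rz":1.08,"gripper":0.4},
    {"x":0,"y":-0.16,"z":0,"rx":0,"ry":0,"rz":1.2,"gripper":0.4},
    {"x":0,"y":-0.16,"z":0,"rx":0,"ry":0,"rz":1.32,"gripper":0.4},
    {"x":0,"y":-0.16,"z":0,"rx":0,"ry":0,"rz":1.44,"gripper":0.4}
  ]
}}

```text
t: 29.47
tcp_pos: [0.4745, 0.1153, 0.2516]
tool_rot: [-0.0, 0.766, 0.643, 0.0]
force: [-0.4, -0.2, -0.1]
grip_width: 0.0373
finger_force: 0.0
```

Emit:
{"fn": "jog_arm", "kwargs": {
  "commands": [
    {"x":0,"y":0,"z":0,"rx":0,"ry":0,"rz":0.12,"gripper":0.4},
    {"x":0,"y":0,"z":0,"rx":0,"ry":0,"rz":0.24,"gripper":0.4},
    {"x":0,"y":0,"z":0,"rx":0,"ry":0,"rz":0.36,"gripper":0.4},
    {"x":0,"y":0,"z":0,"rx":0,"ry":0,"rz":0.48,"gripper":0.4},
    {"x":0,"y":0,"z":0,"rx":0,"ry":0,"rz":0.6,"gripper":0.4},
    {"x":0,"y":0,"z":0,"rx":0,"ry":0,"rz":0.72,"gripper":0.4},
    {"x":0,"y":0,"z":0,"rx":0,"ry":0,"rz":0.84,"gripper":0.4},
    {"x":0,"y":0,"z":0,"rx":0,"ry":0,"rz":0.96,"gripper":0.4},
    {"x":0,"y":0,"z":0,"rx":0,"ry":0,"rz":1.08,"gripper":0.4},
    {"x":0,"y":0,"z":0,"rx":0,"ry":0,"rz":1.2,"gripper":0.4},
    {"x":0,"y":0,"z":0,"rx":0,"ry":0,"rz":1.32,"gripper":0.4},
    {"x":0,"y":0,"z":0,"rx":0,"ry":0,"rz":1.44,"gripper":0.4}
  ]
}}

```text
t: 30.47
tcp_pos: [0.4745, 0.1154, 0.2516]
tool_rot: [-0.0, 0.152, 0.988, 0.0]
force: [-0.1, 0.2, 0.1]
grip_width: 0.0373
finger_force: 0.0
```

Run:
```python
from h import *
st(); print(bot.sense()["joints"].round(2))
for n in("side","top"):
    o,p=lids(n);print(n,[x.tolist() for x in o if x[0]<.75 and x[1]<.5])
    p,d=bot.snapshot(n);P=pts(n,d);z=P[...,2]
    m=(z>.182)&(z<.215)&(P[...,0]>.63)&(P[...,0]<.72)&(P[...,1]>.05)&(P[...,1]<.15)&(p.max(-1)<70)
    X=P[m];print("knob",len(X),X.mean(0).round(4),np.percentile(X,[3,97],axis=0).round(4).tolist())
    cv2.imwrite(f"pics/{n}6.png",p)
    m=(z>.168)&(z<.183)&(P[...,0]>.5)&(P[...,1]>-.05)&(P[...,1]<.24); X=P[m][:,:2]; print("gate",len(X),cv2.fitLine(X.astype(np.float32),cv2.DIST_HUBER,0,.001,.001).ravel().round(4))
    r=bot.search_frame(n,"latch_knob"); print([(q["confidence"],np.round(q["centre"])) for q in r[:2]], proj(n,(.669,.104,.19)))
    # grip bar
    m=(z>.044)&(z<.06)&(P[...,0]>.4)&(P[...,0]<.55)&(P[...,1]<.3)&(P[...,1]>.24);X=P[m];print("bar",len(X),np.median(X,0))
```

```text
t30.5 [0.4745 0.1154 0.2516] yaw 72.5 w 0.0373 ff 0.0 [-0.1  0.2  0.1]
[ 0.19 -0.3   1.73  0.    1.71 -1.08]
side [[0.4251, 0.3604, 0.0451], [0.539, 0.4353, 0.0427], [0.481, 0.4384, 0.0427]]
knob 74 [0.6615 0.1058 0.1951] [[0.6533, 0.0964, 0.185], [0.6711, 0.1122, 0.2017]]
gate 358 [ 0.1011 -0.9949  0.6059  0.1427]
[(0.65, array([198., 187.]))] [190.51270579 183.21026477]
bar 245 [0.47585753 0.27548316 0.05449212]
top [[0.54, 0.4271, 0.0449], [0.5342, 0.349, 0.0455], [0.4829, 0.4294, 0.0451], [0.4791, 0.3517, 0.0455], [0.4246, 0.4334, 0.0455], [0.4203, 0.3543, 0.0447]]
knob 54 [0.6632 0.1004 0.1968] [[0.6539, 0.0914, 0.1903], [0.6741, 0.1103, 0.2034]]
gate 129 [ 0.0888 -0.9961  0.6171  0.0602]
[(0.88, array([163., 205.])), (0.46, array([204., 124.]))] [147.26015121 199.49111358]
bar 0 [nan nan nan]
  return _methods._mean(a, axis=axis, dtype=dtype,
  ret = um.true_divide(
```

Emit:
{"fn": "jog_arm", "kwargs": {
  "force": 30,
  "commands": [
    {"x":0.035,"y":-0.003,"z":0,"rx":0,"ry":0,"rz":0.08,"gripper":0.45},
    {"x":0.07,"y":-0.006,"z":0,"rx":0,"ry":0,"rz":0.16,"gripper":0.45},
    {"x":0.105,"y":-0.008,"z":0,"rx":0,"ry":0,"rz":0.24,"gripper":0.45},
    {"x":0.14,"y":-0.011,"z":0,"rx":0,"ry":0,"rz":0.32,"gripper":0.45},
    {"x":0.175,"y":-0.014,"z":0,"rx":0,"ry":0,"rz":0.4,"gripper":0.45},
    {"x":0.1895,"y":-0.0145,"z":0,"rx":0,"ry":0,"rz":0.41,"gripper":0.45},
    {"x":0.1895,"y":-0.0145,"z":-0.025,"rx":0,"ry":0,"rz":0.41,"gripper":0.45},
    {"x":0.1895,"y":-0.0145,"z":-0.055,"rx":0,"ry":0,"rz":0.41,"gripper":0.45},
    {"x":0.1895,"y":-0.0145,"z":-0.085,"rx":0,"ry":0,"rz":0.41,"gripper":0.45},
    {"x":0.1895,"y":-0.0145,"z":-0.1,"rx":0,"ry":0,"rz":0.41,"gripper":0.45},
    {"x":0.1895,"y":-0.0145,"z":-0.1065,"rx":0,"ry":0,"rz":0.41,"gripper":0.45},
    {"x":0.1895,"y":-0.0145,"z":-0.1065,"rx":0,"ry":0,"rz":0.41,"gripper":0.45}
  ]
}}

```text
t: 31.77
tcp_pos: [0.6637, 0.1008, 0.1443]
tool_rot: [-0.001, -0.049, 0.999, -0.0]
force: [0.1, 0.1, 0.1]
grip_width: 0.0418
finger_force: 0.0
```

Run:
```python
from h import *
st()
p,d=bot.snapshot("side"); cv2.imwrite("pics/f.png",cv2.resize(p[130:250,130:290],(800,600),interpolation=2))
H=np.array([.597,.246]); 
g0=-84.2
def k(g,th): # gate dir angle deg, latch
    r=.03+.12*np.cos(th)-.035*np.sin(th); z=.12*np.sin(th)+.035*np.cos(th)+.155
    c,s=np.cos(np.radians(g)),np.sin(np.radians(g)); return np.array([H[0]+r*c-.052*s,H[1]+r*s+.052*c,z])
# swing points rel. to lifted start
for i in range(0,26): print(i,(k(g0-i*98.85/25,.25)-k(g0,.25)).round(4)[:2],round(-i*1.725/25,3),end="; ")
print(k(g0,0),k(g0,.25)-k(g0,0),k(176.95,.25),k(176.95,0)-k(176.95,.25))
```

```text
t31.8 [0.6637 0.1008 0.1443] yaw 95.6 w 0.0418 ff 0.0 [0.1 0.1 0.1]
0 [0. 0.] 0.0; 1 [-0.0092 -0.0042] -0.069; 2 [-0.0187 -0.0078] -0.138; 3 [-0.0285 -0.0107] -0.207; 4 [-0.0384 -0.0129] -0.276; 5 [-0.0484 -0.0144] -0.345; 6 [-0.0585 -0.0153] -0.414; 7 [-0.0687 -0.0154] -0.483; 8 [-0.0788 -0.0149] -0.552; 9 [-0.0889 -0.0136] -0.621; 10 [-0.0988 -0.0117] -0.69; 11 [-0.1086 -0.009 ] -0.759; 12 [-0.1182 -0.0057] -0.828; 13 [-0.1276 -0.0018] -0.897; 14 [-0.1366  0.0028] -0.966; 15 [-0.1454  0.008 ] -1.035; 16 [-0.1537  0.0138] -1.104; 17 [-0.1616  0.0202] -1.173; 18 [-0.1691  0.027 ] -1.242; 19 [-0.176   0.0344] -1.311; 20 [-0.1825  0.0423] -1.38; 21 [-0.1884  0.0505] -1.449; 22 [-0.1937  0.0592] -1.518; 23 [-0.1984  0.0682] -1.587; 24 [-0.2024  0.0775] -1.656; 25 [-0.2058  0.087 ] -1.725; [0.66389224 0.10202282 0.19      ] [-0.00125205  0.01232622  0.02860041] [0.45681779 0.20139555 0.21860041] [-0.0123721   0.00065922 -0.02860041]
```

View pics/f.png

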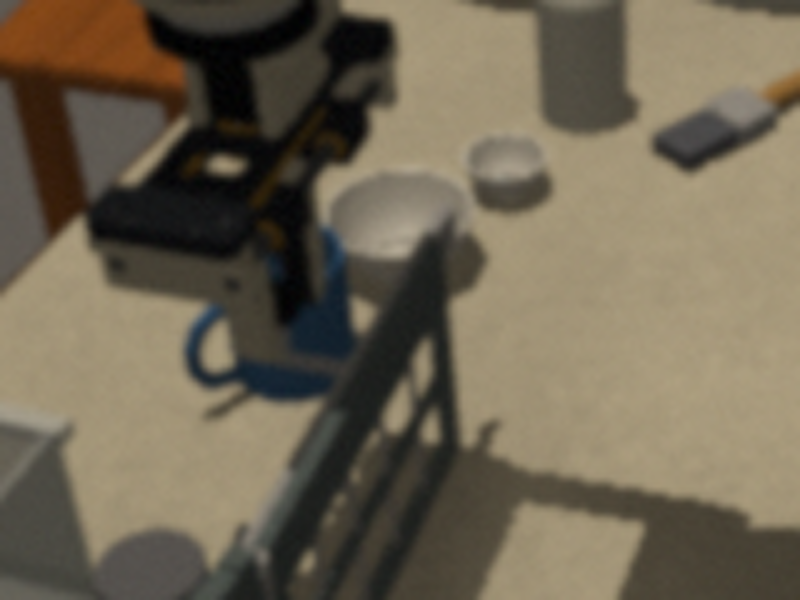

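Emit:
{"fn": "jog_arm", "kwargs": {
  "force": 30,
  "commands": [
    {"x":0,"y":0.0005,"z":0,"rx":0,"ry":0,"rz":0,"gripper":0},
    {"x":0,"y":0.0005,"z":0,"rx":0,"ry":0,"rz":0,"gripper":0},
    {"x":0,"y":0.0005,"z":0,"rx":0,"ry":0,"rz":0,"gripper":0},
    {"x":0,"y":0.0005,"z":0,"rx":0,"ry":0,"rz":0,"gripper":0},
    {"x":0,"y":0.0005,"z":0,"rx":0,"ry":0,"rz":0,"gripper":0}
  ]
}}

```text
t: 32.23
tcp_pos: [0.6645, 0.1013, 0.1464]
tool_rot: [0.001, -0.049, 0.999, 0.0]
force: [-0.3, -0.6, 6.7]
grip_width: 0.0226
finger_force: 30.0
```

Emit:
{"fn": "jog_arm", "kwargs": {
  "commands": [
    {"x":0,"y":0.001,"z":0.004,"rx":0,"ry":0,"rz":0,"gripper":0},
    {"x":0,"y":0.003,"z":0.01,"rx":0,"ry":0,"rz":0,"gripper":0},
    {"x":0,"y":0.006,"z":0.017,"rx":0,"ry":0,"rz":0,"gripper":0},
    {"x":-0.001,"y":0.009,"z":0.023,"rx":0,"ry":0,"rz":0,"gripper":0},
    {"x":-0.0013,"y":0.012,"z":0.0285,"rx":0,"ry":0,"rz":0,"gripper":0},
    {"x":-0.0013,"y":0.012,"z":0.0285,"rx":0,"ry":0,"rz":0,"gripper":0}
  ]
}}

```text
t: 32.73
tcp_pos: [0.6635, 0.1129, 0.176]
tool_rot: [0.001, -0.049, 0.999, -0.001]
force: [2.9, -10.0, 2.5]
grip_width: 0.0223
finger_force: 30.0
```

Emit:
{"fn": "jog_arm", "kwargs": {
  "commands": [
    {"x":-0.0092,"y":-0.0042,"z":0,"rx":0,"ry":0,"rz":-0.069,"gripper":0},
    {"x":-0.0187,"y":-0.0078,"z":0,"rx":0,"ry":0,"rz":-0.138,"gripper":0},
    {"x":-0.0285,"y":-0.0107,"z":0,"rx":0,"ry":0,"rz":-0.207,"gripper":0},
    {"x":-0.0384,"y":-0.0129,"z":0,"rx":0,"ry":0,"rz":-0.276,"gripper":0},
    {"x":-0.0484,"y":-0.0144,"z":0,"rx":0,"ry":0,"rz":-0.345,"gripper":0},
    {"x":-0.0585,"y":-0.0153,"z":0,"rx":0,"ry":0,"rz":-0.414,"gripper":0},
    {"x":-0.0585,"y":-0.0153,"z":0,"rx":0,"ry":0,"rz":-0.414,"gripper":0}
  ]
}}

```text
t: 33.32
tcp_pos: [0.6034, 0.0969, 0.1754]
tool_rot: [0.001, 0.16, 0.987, -0.001]
force: [-0.3, -9.9, 4.0]
grip_width: 0.0224
finger_force: 30.0
```

Run:
```python
from h import *
st()
for n in("top","side"):
    p,d=bot.snapshot(n);P=pts(n,d);z=P[...,2]
    for lo,hi in((.165,.183),):
        m=(z>lo)&(z<hi)&(P[...,0]>.45)&(P[...,0]<.64)&(P[...,1]>-.05)&(P[...,1]<.235); X=P[m][:,:2]; print("gate",len(X),cv2.fitLine(X.astype(np.float32),cv2.DIST_HUBER,0,.001,.001).ravel().round(4) if len(X)>5 else 0)
    cv2.imwrite(f"pics/{n}7.png",p)
a=cv2.imread("pics/side7.png")[140:300,120:320]; cv2.imwrite("pics/g.png",cv2.resize(a,(750,600),interpolation=2))
```

```text
t33.3 [0.6034 0.0969 0.1754] yaw 71.6 w 0.0224 ff 30.0 [-0.3 -9.9  4. ]
gate 197 [0.2954 0.9554 0.5676 0.1487]
gate 676 [0.3107 0.9505 0.5655 0.1467]
```

View pics/g.png

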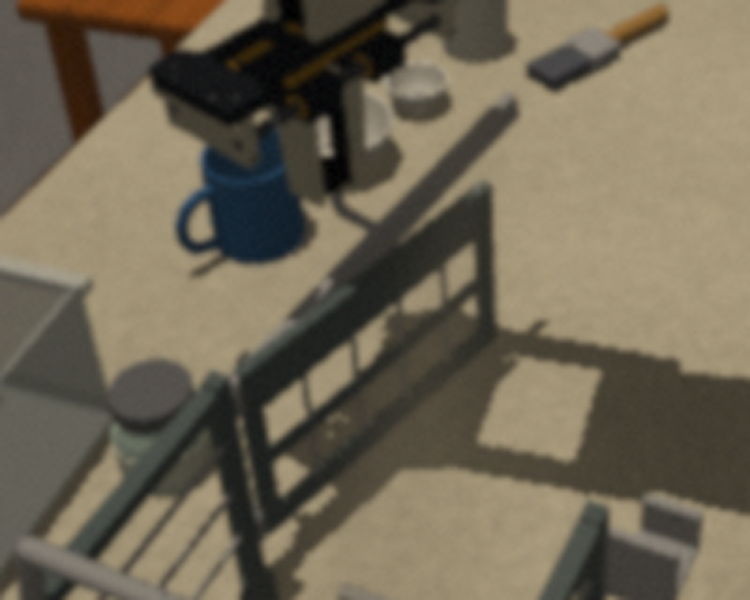

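Emit:
{"fn": "jog_arm", "kwargs": {
  "commands": [
    {"x":-0.0102,"y":0,"z":0,"rx":0,"ry":0,"rz":-0.069,"gripper":0},
    {"x":-0.0203,"y":0.0004,"z":0,"rx":0,"ry":0,"rz":-0.138,"gripper":0},
    {"x":-0.0304,"y":0.0017,"z":0,"rx":0,"ry":0,"rz":-0.207,"gripper":0},
    {"x":-0.0403,"y":0.0036,"z":0,"rx":0,"ry":0,"rz":-0.276,"gripper":0},
    {"x":-0.0501,"y":0.0063,"z":0,"rx":0,"ry":0,"rz":-0.345,"gripper":0},
    {"x":-0.0597,"y":0.0096,"z":0,"rx":0,"ry":0,"rz":-0.414,"gripper":0},
    {"x":-0.0691,"y":0.0135,"z":0,"rx":0,"ry":0,"rz":-0.483,"gripper":0},
    {"x":-0.0781,"y":0.0181,"z":0,"rx":0,"ry":0,"rz":-0.552,"gripper":0},
    {"x":-0.0869,"y":0.0233,"z":0,"rx":0,"ry":0,"rz":-0.621,"gripper":0},
    {"x":-0.0952,"y":0.0291,"z":0,"rx":0,"ry":0,"rz":-0.69,"gripper":0},
    {"x":-0.1031,"y":0.0355,"z":0,"rx":0,"ry":0,"rz":-0.759,"gripper":0},
    {"x":-0.1106,"y":0.0423,"z":0,"rx":0,"ry":0,"rz":-0.828,"gripper":0}
  ]
}}

```text
t: 34.42
tcp_pos: [0.4926, 0.1396, 0.1749]
tool_rot: [0.0, 0.543, 0.84, -0.001]
force: [-6.4, -7.7, 5.3]
grip_width: 0.0224
finger_force: 30.0
```

Emit:
{"fn": "jog_arm", "kwargs": {
  "commands": [
    {"x":-0.0069,"y":0.0074,"z":0,"rx":0,"ry":0,"rz":-0.069,"gripper":0},
    {"x":-0.0134,"y":0.0153,"z":0,"rx":0,"ry":0,"rz":-0.138,"gripper":0},
    {"x":-0.0134,"y":0.0153,"z":0,"rx":0,"ry":0,"rz":-0.138,"gripper":0}
  ]
}}

```text
t: 34.67
tcp_pos: [0.4784, 0.156, 0.1749]
tool_rot: [-0.0, 0.6, 0.8, -0.001]
force: [-13.5, -9.0, 7.0]
grip_width: 0.0228
finger_force: 30.0
```

```bash
cat >> h.py <<'E'
def gate(n):
    p,d=bot.snapshot(n);P=pts(n,d);z=P[...,2]
    H=np.array([.597,.246]); e=np.hypot(P[...,0]-H[0],P[...,1]-H[1])
    m=(z>.168)&(z<.183)&(P[...,0]<.6)&(P[...,0]>.36)&(e>.03)&(e<.225)&(P[...,1]<.246-.054*(P[...,0]-.597)+.006)
    X=P[m][:,:2]; l=cv2.fitLine(X.astype(np.float32),cv2.DIST_HUBER,0,.001,.001).ravel()
    a=np.degrees(np.arctan2(l[1],l[0])); print(n,"gate",len(X),l.round(4),"line angle",a.round(1)); return p,P
E
python3 - <<'E'
from h import *
st()
for n in("top","side"): gate(n)
E
```

```text
t34.7 [0.4784 0.156  0.1749] yaw 16.3 w 0.0228 ff 30.0 [-13.5  -9.    7. ]
top gate 28 [0.9527 0.3038 0.4201 0.1923] line angle 17.7
side gate 735 [0.9638 0.2665 0.4699 0.2061] line angle 15.5
```

Emit:
{"fn": "jog_arm", "kwargs": {
  "commands": [
    {"x":-0.0075,"y":0.0082,"z":0,"rx":0,"ry":0,"rz":-0.069,"gripper":0},
    {"x":-0.0142,"y":0.0169,"z":0,"rx":0,"ry":0,"rz":-0.138,"gripper":0},
    {"x":-0.019,"y":0.0259,"z":0,"rx":0,"ry":0,"rz":-0.207,"gripper":0},
    {"x":-0.023,"y":0.0352,"z":0,"rx":0,"ry":0,"rz":-0.276,"gripper":0},
    {"x":-0.0245,"y":0.039,"z":0,"rx":0,"ry":0,"rz":-0.31,"gripper":0},
    {"x":-0.0245,"y":0.039,"z":0,"rx":0,"ry":0,"rz":-0.31,"gripper":0}
  ]
}}

```text
t: 35.27
tcp_pos: [0.4565, 0.1961, 0.1742]
tool_rot: [0.0, 0.715, 0.699, 0.002]
force: [11.9, 5.0, -7.4]
grip_width: 0.0224
finger_force: 30.0
```

Emit:
{"fn": "jog_arm", "kwargs": {
  "commands": [
    {"x":-0.0005,"y":0.003,"z":0,"rx":0,"ry":0,"rz":-0.02,"gripper":0},
    {"x":-0.001,"y":0.006,"z":0,"rx":0,"ry":0,"rz":-0.035,"gripper":0},
    {"x":-0.001,"y":0.006,"z":0,"rx":0,"ry":0,"rz":-0.035,"gripper":0}
  ]
}}

```text
t: 35.52
tcp_pos: [0.455, 0.2009, 0.1742]
tool_rot: [0.0, 0.727, 0.687, 0.0]
force: [3.7, -0.2, -2.5]
grip_width: 0.0222
finger_force: 30.0
```

Run:
```python
from h import *
st()
for n in("top","side"):
    p,P=gate(n); cv2.imwrite(f"pics/{n}8.png",p)
a=cv2.imread("pics/side8.png")[170:384,100:400]; cv2.imwrite("pics/i.png",cv2.resize(a,(800,570),interpolation=2))
```

```text
t35.5 [0.455  0.2009 0.1742] yaw -3.3 w 0.0222 ff 30.0 [ 3.7 -0.2 -2.5]
top gate 1 [ 0.9777 -0.2101  0.4159  0.2372] line angle -12.1
side gate 746 [ 0.9975 -0.0709  0.4653  0.2513] line angle -4.1
```

View pics/i.png

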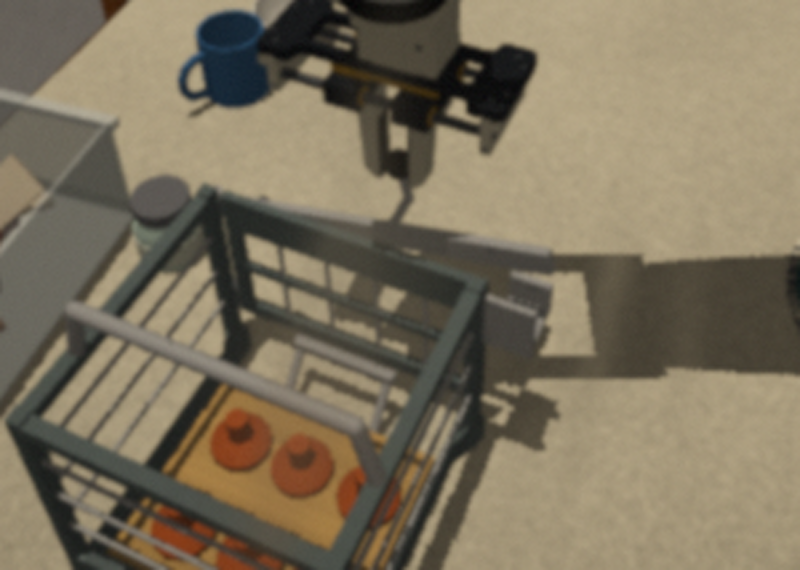

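Emit:
{"fn": "jog_arm", "kwargs": {
  "commands": [
    {"x":0,"y":0.002,"z":0,"rx":0,"ry":0,"rz":0,"gripper":0},
    {"x":0,"y":0.003,"z":0,"rx":0,"ry":0,"rz":0,"gripper":0},
    {"x":0,"y":0.003,"z":0,"rx":0,"ry":0,"rz":0,"gripper":0}
  ]
}}

```text
t: 35.87
tcp_pos: [0.4547, 0.2012, 0.1737]
tool_rot: [0.002, 0.727, 0.687, -0.002]
force: [0.3, -20.9, -0.2]
grip_width: 0.0221
finger_force: 30.0
```

Emit:
{"fn": "jog_arm", "kwargs": {
  "commands": [
    {"x":0,"y":0.002,"z":0,"rx":0,"ry":0,"rz":0,"gripper":0},
    {"x":0,"y":0.002,"z":0,"rx":0,"ry":0,"rz":0,"gripper":0}
  ]
}}

```text
t: 36.03
tcp_pos: [0.4544, 0.2024, 0.1733]
tool_rot: [0.002, 0.727, 0.686, -0.003]
force: [-0.6, -28.6, -2.6]
grip_width: 0.0224
finger_force: 30.0
```

Emit:
{"fn": "jog_arm", "kwargs": {
  "commands": [
    {"x":-0.002,"y":-0.0025,"z":-0.005,"rx":0,"ry":0,"rz":0,"gripper":0},
    {"x":-0.005,"y":-0.003,"z":-0.011,"rx":0,"ry":0,"rz":0,"gripper":0},
    {"x":-0.008,"y":-0.003,"z":-0.017,"rx":0,"ry":0,"rz":0,"gripper":0},
    {"x":-0.0105,"y":-0.0025,"z":-0.023,"rx":0,"ry":0,"rz":0,"gripper":0},
    {"x":-0.0115,"y":-0.0025,"z":-0.026,"rx":0,"ry":0,"rz":0,"gripper":0},
    {"x":-0.0115,"y":-0.0025,"z":-0.026,"rx":0,"ry":0,"rz":0,"gripper":0}
  ]
}}

```text
t: 36.53
tcp_pos: [0.4448, 0.2027, 0.1494]
tool_rot: [0.002, 0.727, 0.687, 0.002]
force: [12.4, -7.5, 8.9]
grip_width: 0.0223
finger_force: 30.0
```

Run:
```python
from h import *
st()
p,P=gate("side"); cv2.imwrite("pics/j.png",cv2.resize(p[220:310,220:340],(800,600),interpolation=2))
```

```text
t36.5 [0.4448 0.2027 0.1494] yaw -3.2 w 0.0223 ff 30.0 [12.4 -7.5  8.9]
side gate 559 [ 0.9992 -0.0408  0.4606  0.2535] line angle -2.3
```

View pics/j.png

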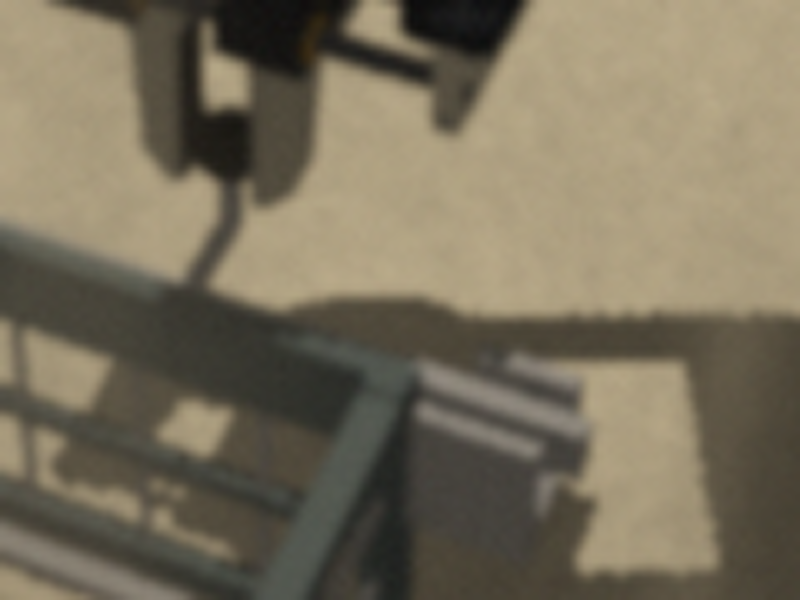

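Emit:
{"fn": "jog_arm", "kwargs": {
  "commands": [
    {"x":0,"y":0,"z":0,"rx":0,"ry":0,"rz":0,"gripper":0.45},
    {"x":0,"y":0,"z":0,"rx":0,"ry":0,"rz":0,"gripper":0.45},
    {"x":0,"y":0,"z":0,"rx":0,"ry":0,"rz":0,"gripper":0.45},
    {"x":0,"y":0,"z":0,"rx":0,"ry":0,"rz":0,"gripper":0.45},
    {"x":0,"y":0,"z":0.02,"rx":0,"ry":0,"rz":0,"gripper":0.45},
    {"x":0,"y":0,"z":0.05,"rx":0,"ry":0,"rz":0,"gripper":0.45},
    {"x":0,"y":0,"z":0.09,"rx":0,"ry":0,"rz":0,"gripper":0.45},
    {"x":0,"y":0,"z":0.13,"rx":0,"ry":0,"rz":0,"gripper":0.45},
    {"x":0,"y":-0.04,"z":0.13,"rx":0,"ry":0,"rz":0,"gripper":0.45},
    {"x":0,"y":-0.08,"z":0.13,"rx":0,"ry":0,"rz":0,"gripper":0.45},
    {"x":0,"y":-0.12,"z":0.13,"rx":0,"ry":0,"rz":0,"gripper":0.45},
    {"x":0,"y":-0.16,"z":0.13,"rx":0,"ry":0,"rz":0,"gripper":0.45}
  ]
}}

```text
t: 37.58
tcp_pos: [0.4427, 0.0419, 0.2776]
tool_rot: [-0.0, 0.726, 0.687, 0.0]
force: [1.3, -0.3, -0.9]
grip_width: 0.0421
finger_force: 0.0
```

Emit:
{"fn": "jog_arm", "kwargs": {
  "commands": [
    {"x":0,"y":-0.04,"z":0,"rx":0,"ry":0,"rz":0,"gripper":0.45},
    {"x":0,"y":-0.08,"z":0,"rx":0,"ry":0,"rz":0,"gripper":0.45},
    {"x":0,"y":-0.12,"z":0,"rx":0,"ry":0,"rz":0,"gripper":0.45},
    {"x":0,"y":-0.12,"z":0,"rx":0,"ry":0,"rz":0,"gripper":0.45},
    {"x":0,"y":-0.12,"z":0,"rx":0,"ry":0,"rz":0,"gripper":0.45}
  ]
}}

```text
t: 38.0
tcp_pos: [0.4429, -0.0785, 0.2773]
tool_rot: [-0.0, 0.728, 0.686, -0.0]
force: [0.1, 1.4, 0.6]
grip_width: 0.0415
finger_force: 0.0
```

Run:
```python
from h import *
st()
for n in("side","top"):
    p,P=gate(n); z=P[...,2]
    m=(z>.182)&(z<.215)&(P[...,0]>.40)&(P[...,0]<.5)&(P[...,1]>.16)&(P[...,1]<.235)&(p.max(-1)<70); X=P[m]; print("knob",len(X),X.mean(0).round(4),X[:,2].max())
    o,_=lids(n);print(n,[x.tolist() for x in o if x[0]<.75 and x[1]<.5])
    cv2.imwrite(f"pics/{n}9.png",p)
a=cv2.imread("pics/side9.png")[180:384,90:360];b=cv2.imread("pics/top9.png")[110:280,40:310]
v=np.vstack([cv2.resize(a,(440,332),interpolation=2),cv2.resize(b,(440,268),interpolation=2)]); cv2.imwrite("pics/k.png",v)
```

```text
t38.0 [ 0.4429 -0.0785  0.2773] yaw -3.4 w 0.0415 ff 0.0 [0.1 1.4 0.6]
side gate 546 [ 0.9983 -0.0578  0.4643  0.2532] line angle -3.3
knob 91 [0.443  0.2057 0.1962] 0.20394990672798094
side [[0.425, 0.3603, 0.0457], [0.5391, 0.4352, 0.0424], [0.4812, 0.4385, 0.043]]
top gate 280 [ 0.9991 -0.0423  0.4768  0.249 ] line angle -2.4
knob 56 [0.4434 0.1992 0.1977] 0.20682259660987376
top [[0.54, 0.4271, 0.0461], [0.5342, 0.3494, 0.0452], [0.4833, 0.4299, 0.0447], [0.4788, 0.3512, 0.0457], [0.4245, 0.433, 0.0452], [0.42, 0.3544, 0.0452]]
```

View pics/k.png

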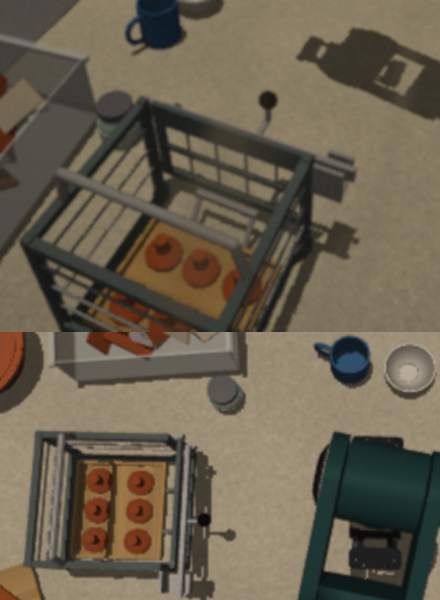

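```bash
python3 -c "
from station import bot
print(bot.finish_job())"
```

```text
the job is handed in; nothing more can be done
None
```

The job is handed in: the last pictures showed all six lids flat, knob up, in the tray, the tray home against the back rail, the gate shut and the latch bar down in the keeper notch. The clock stood at about 38 s.

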